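# Cam-lock a relay into the bench test dock

### The arm

A 6-joint arm with a two-finger parallel gripper is mounted at the origin on the work surface. World frame = base frame: x ahead of the robot, y to its left, z up, the work surface at z = 0. Lengths are in m, angles in rad, forces in N, time in s.
With the tool pointing down it reaches from about 0.25 to 0.775 m from the base axis. Payload 4 kg.
Tool frame: the origin (TCP) lies midway between the tips of the shut fingers; the grasp point (between the pads) lies 19 mm behind it (robot.pinch_z is the distance from the TCP to the grasp point, in m); x points along the fingers, y is the direction in which the jaws open and shut, and the axes are right-handed (so a half turn about x gives the same grasp; the last joint's range is limited). The gripper opens to 94 mm and grips with 3 to 60 N. Pads are 16 mm wide; open, the fingers measure 119 mm over their backs; the gripper's body (75 mm by 177 mm) begins 78 mm behind the grasp point.
Start: joints at [-1.248, 0.087, 1.371, -0, 1.684, -0.103], TCP at [0.227, -0.501, 0.169] pointing down, gripper open.
Joint ranges: [-3.1, 3.1], [-0.76, 2.03], [0.27, 2.55], [-1.08, 4.22], [0.17, 2.65], [-2.57, 2.57]. Speed limits (rad/s): [2.79, 2.79, 3.14, 3.14, 3.14, 3.14].

### API

Orientations are given as [roll, pitch, yaw] about the fixed x, y, z axes, in that order (R = Rz(yaw) Ry(pitch) Rx(roll)).
In Python, from bench import robot, imaging gives the robot as it stands. The module is installed in compiled form; this text tells all that it offers.
- The arm moves only by the tool drive_tool, never from a script. Its argument "commands" is a list that holds one entry, the list of rows, each a list of 4 numbers: the shift along the tool's x, y, z as a fraction of full scale, then the turn about the tool's x as a fraction of full scale. A call has 1 to 20 rows; each row shifts and turns the commanded pose from where the row before left it, along the tool's axes as they then stand; what a row does not reach is not made up. Full scale, the value 1, is 0.25 m for a shift and 360 degrees for a turn. A row lasts 1/10 s, in which the tool goes at most 50 mm and 8.59 degrees, less where a joint would pass 70% of its speed; a pose out of reach is approached as far as the arm can. A call with a number of a shift or a turn outside -1 to 1 is refused whole. A call with a gripper value outside its range is refused whole. "grip" is the opening, from 0 (shut) to 1 (fully open), set as the call begins (left out, the last holds). The fingers move at their own pace and stop on an object; the grip force is fixed at half the most. Time passes only in rows, so rows that do not move let the fingers close. It gives the time, the measured TCP pose, the force and the opening at its end, in the units of the state.
- robot.get_obs(): the state, without advancing time (a new reading comes with each control period).
- imaging.snapshot(name): name is "scene" or "top" or "wrist"; returns a dict with "pixels" (480x640x3 uint8, red, green, blue), "z_map" (480x640 float32, m along the optical axis (not along the pixel's ray), 0 where there is no reading), "mtx" (3x3 intrinsics, pixels), "extrinsics" (4x4, takes a point from world to camera coordinates). Camera axes: x right, y up, looking along -z (the intrinsics and any distortion apply to the point x, -y, -z); pixel columns grow to the right and rows downward; lengths in m; the calibration is good to about 2 mm. A picture is of the moment at which its call begins.
- robot.close_job(): hands the job in, once; it reports no verdict.
The state is a dict: "time": time; "joint_positions": joint angles; "qvel": joint speeds; "joint_torque": joint torques, N m; "tool_pos": TCP position; "ee_rot": TCP orientation; "wrist_force": force on the tool from outside, world axes, zero at the start; "wrist_torque": the same for the moment, N m; "width": finger opening in m.
Only numpy, scipy, OpenCV 4.12 (cv2) and the standard library are available. Lean on these libraries where they do the work, as an engineer would, in place of code of your own. Each camera call takes 0.05 s, during which the arm holds its last target.

### The job

Clamp the relay into the test dock: slide its carriage along the rails until it meets the springy brass strip so that the bolt head lies in the open cam lock, then put the blade of the screwdriver in the cam's slot and turn the cam clockwise until the bolt has drawn the carriage fully home and the lock is firmly tight, without overtightening it. Put the screwdriver back upright in its wooden stand and let go; turn the cam only with the screwdriver and leave the other parts alone.

Things in the scene. Friction and masses are not known exactly. Their poses are not given: they have to be found in the camera images.
- dock: Fixed steel base plate of the test dock, 12 mm thick. Origin on the bench under the cam's axis; the plate spans x -160 to +48 mm, y -45 to +45 mm in its frame. Its +x axis points the way the carriage is pushed home, towards the cam. Rails (top 22 mm above the bench) at y = -38 and +38 mm; two stop walls (top 34 mm) at x = -41 mm.
- relay: Brown bakelite relay block on an aluminium carriage that slides along dock x (same axes as the dock). Origin under the block's centre, 12 mm above the bench. The block is 40 mm long (x), 34 mm wide (y), from 8 to 52 mm above this origin; its two long sides can be pinched from above. On its +x side an aluminium plate 60 mm wide, 29 mm high carries the bolt.
- carriage (a joint): How far the carriage has slid towards the cam, in m: 0 fully out, 0.0375 meets the springy brass strip (bolt head then in the cam's mouth), 0.040 fully home. Friction 1 to 2 N, more when moved fast (25 N s/m). The strip pushes back with 3 N at first, 6 N at home, so the carriage springs back to about 0.037 if let go before the cam holds it.
- cam_turn (a joint): Cam angle in rad, growing clockwise seen from above; at -0.06 to 0 its mouth is open to the bolt. It takes 0.18 N m to turn free, then draws the bolt in 10 mm per rad. Between about 0.4 and 0.95 rad, depending on the bolt, the carriage is home; then the moment climbs steeply from 0.28 N m: firmly tight is 0.40 to 0.46 N m, above about 0.5 is overtight. It stays where it is left.
- cam_slot (a point): Centre of the screwdriver slot, at the top of the cam's square 34 mm brass boss, on the cam's axis, 46 mm above the bench. The slot runs along this frame's x axis: 20 mm long, 6 mm wide, 7 mm deep, straight walls; it turns with the cam. At cam angle 0 it lies along dock x. Under the boss is a steel disc, 68 mm across.
- cam: The cam lock: slotted brass boss on a 68 mm steel disc, under it a spiral steel jaw that reaches behind the bolt head. Origin on its axis, 12 mm above the bench; x along the slot. The bolt has a 12 mm head and runs along dock x, 22 mm above the bench; it sits on a stiff spring washer, and how far it is screwed out differs by up to 2.5 mm either way from start to start.
- driver: Big flat screwdriver standing upright. Origin at the blade's tip, z up the shank. Blade 18 mm wide (x), 4 mm thick (y), its last 2 mm narrowed to 15 x 2.6 mm; shank 10 mm; collar 38 mm across, underside 50 mm above the tip, 4 mm thick; square wooden handle 22 x 22 mm (flats facing x and y) from 54 to 114 mm above the tip. Mass 0.11 to 0.18 kg.
- stand: Fixed dark wooden block, 70 x 70 mm and 52 mm high, with a vertical 26 mm round hole through its middle. Origin in the middle of its underside. The driver's collar rests on the block's top, the blade tip then 2 mm above the bench.
- contacts: Bystander: brass relay contact assembly, 60 x 26 x 18 mm, in the open drawer. Origin at the centre of its underside.
- armature: Bystander: tarnished copper armature plate, 55 x 32 x 4 mm with a small tongue, in the open drawer.
- bobbin: Bystander: brown bakelite coil bobbin, 44 mm diameter, 40 mm high, standing on the bench beyond the dock.
- feeler_tin: Bystander: feeler gauge set in a flat tin case, 90 x 34 x 14 mm, lying on the bench beyond the dock.

How it is judged:
By the outcome, as a careful person would: the job done as asked, in the order asked, and still so for the second after the job is handed in, with the robot touching nothing.
It also fails if it takes over 72 s, if anything falls off the work surface, if the arm or the gripper's body presses on something with over 40 N, if the wrist force passes 120 N, or if a joint passes its speed limit or range.

## Working session

There is one attempt and no reset: what is moved stays moved. The work goes in short steps, Python scripts to look and compute and a tool call to move; the robot and the scene stay as the last step left them, time stands still between calls to the robot, and variables do not carry over. Pictures are saved under pics/ and viewed, and the job is handed in when it is done.

Besides the shell and the picture viewer there is one more tool, called by a JSON object that holds its "op" and its "data". drive_tool: Moves the arm, as the interface text tells. Shift numbers are shares of 0.25 m and turn numbers shares of 360 degrees, none past 1 either way. Its arguments: {"type":"object","properties":{"commands":{"type":"array","items":{"type":"array","items":{"type":"array","items":{"type":"number","minimum":-1,"maximum":1}}}},"grip":{"type":"number"}},"required":["commands"]}

```bash
mkdir -p pics; ls; cat > h.py <<'E'
import numpy as np, cv2
from bench import robot, imaging
def snap(n,f):
    s=imaging.snapshot(n); cv2.imwrite('pics/'+f,s['pixels'][:,:,::-1]); np.savez('pics/'+f[:-4]+'.npz',**s); return s
def ray(s,u,v):
    K=s['mtx'];E=s['extrinsics'];d=np.array([(u-K[0,2])/K[0,0],-(v-K[1,2])/K[1,1],-1.])
    R=E[:3,:3];return -R.T@E[:3,3],R.T@d
def onz(s,u,v,z):
    o,d=ray(s,u,v);return o+d*(z-o[2])/d[2]
def cloud(s):
    K=s['mtx'];E=s['extrinsics'];Z=s['z_map'];v,u=np.mgrid[:Z.shape[0],:Z.shape[1]]
    P=np.stack([(u-K[0,2])/K[0,0]*Z,-(v-K[1,2])/K[1,1]*Z,-Z],-1)
    return (P-E[:3,3])@E[:3,:3]
def proj(s,p):
    q=s['extrinsics'][:3,:3]@np.array(p)+s['extrinsics'][:3,3];K=s['mtx']
    return K[0,0]*q[0]/-q[2]+K[0,2],K[1,1]*-q[1]/-q[2]+K[1,2]
def ld(f): return dict(np.load('pics/'+f+'.npz'))
E
python3 - <<'E'
from h import *
o=robot.get_obs();print({k:np.round(v,3) for k,v in o.items()}, robot.pinch_z)
for n in('scene','top','wrist'):
    s=snap(n,n+'0.png');print(n,s['mtx'].round(1),s['extrinsics'].round(3))
E
```

```text
pics
{'time': np.float64(0.0), 'joint_positions': array([-1.248,  0.088,  1.372, -0.   ,  1.684, -0.103]), 'qvel': array([-0.001, -0.001,  0.001,  0.001,  0.001, -0.001]), 'joint_torque': array([ 0.0000e+00, -3.4018e+01, -3.0243e+01,  7.2000e-02,  3.3000e-02,
       -0.0000e+00]), 'tool_pos': array([ 0.227, -0.5  ,  0.168]), 'ee_rot': array([-1.674,  1.569,  1.894]), 'wrist_force': array([-0.233, -1.113,  0.223]), 'wrist_torque': array([-0.036, -0.069,  0.049]), 'width': np.float64(0.094)} 0.0188
scene [[473.7   0.  322.7]
 [  0.  473.7 236.3]
 [  0.    0.    1. ]] [[-0.442  0.897 -0.008  0.36 ]
 [-0.759 -0.369  0.537  0.4  ]
 [ 0.478  0.243  0.844 -1.211]
 [ 0.     0.     0.     1.   ]]
top [[609.5   0.  323.3]
 [  0.  609.5 241. ]
 [  0.    0.    1. ]] [[-0.022 -1.     0.008 -0.067]
 [ 0.982 -0.02   0.185 -0.607]
 [-0.185  0.012  0.983 -1.149]
 [ 0.     0.     0.     1.   ]]
wrist [[348.5   0.  316.9]
 [  0.  348.5 242.9]
 [  0.    0.    1. ]] [[ 0.414 -0.91  -0.001 -0.55 ]
 [ 0.882  0.401 -0.249  0.026]
 [ 0.227  0.102  0.969 -0.39 ]
 [ 0.     0.     0.     1.   ]]
```

View pics/scene0.png

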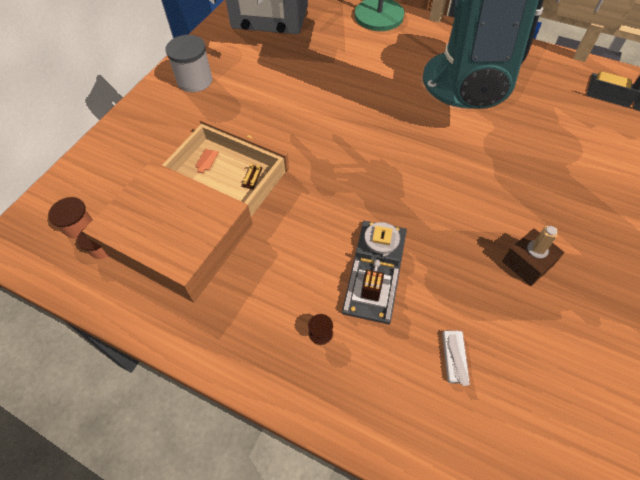

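View pics/top0.png

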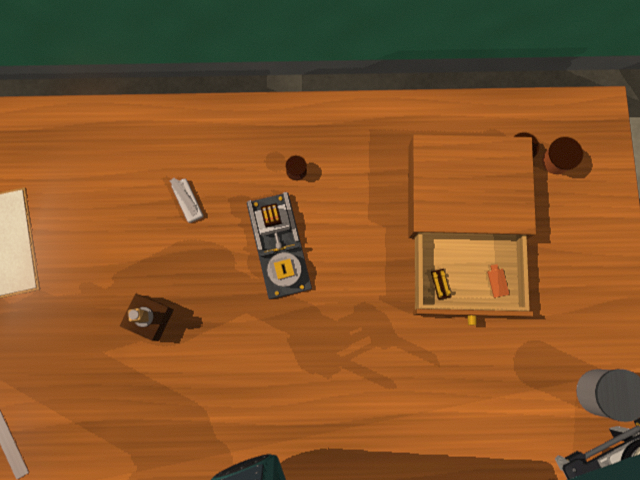

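View pics/wrist0.png

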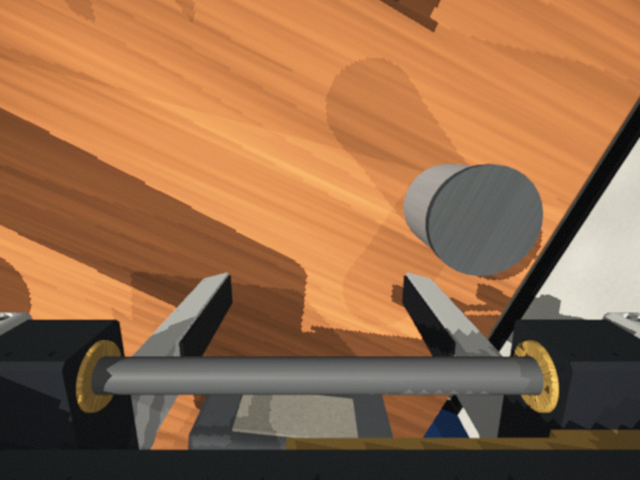

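The top view shows the dock at about (280,245), with the cam nearest the robot. The stand with the driver is at (145,315) and the feeler tin at (187,200). I'll zoom in and use depth.

```bash
python3 - <<'E'
from h import *
s=ld('top0');im=s['pixels'][:,:,::-1]
a=cv2.resize(im[180:310,230:330],None,fx=5,fy=5,interpolation=cv2.INTER_CUBIC)
b=cv2.resize(im[280:350,110:210],None,fx=5,fy=5,interpolation=cv2.INTER_CUBIC)
cv2.imwrite('pics/ca.png',np.hstack([cv2.resize(a,(460,598)),cv2.resize(b,(340,238)) if 0 else cv2.copyMakeBorder(cv2.resize(b,(340,238)),0,360,0,0,cv2.BORDER_CONSTANT)]))
P=cloud(s);hsv=cv2.cvtColor(im,cv2.COLOR_BGR2HSV)
# cam boss top ~z .046
for name,(r0,r1,c0,c1),z0,z1 in [('boss',(250,295,260,305),.043,.05),('disc',(240,300,255,310),.026,.04),('block',(185,245,245,300),.058,.07),('stand',(285,350,110,200),.048,.055),('handle',(285,350,110,200),.1,.13),('dock',(180,305,240,320),.008,.07)]:
    Q=P[r0:r1,c0:c1];m=(Q[...,2]>z0)&(Q[...,2]<z1)
    q=Q[m];
    if len(q)<5: print(name,len(q));continue
    r=cv2.minAreaRect((q[:,:2]*1000).astype(np.float32));print(name,len(q),'mean',q.mean(0).round(4),'rect',np.round(r[0],1),np.round(r[1],1),round(r[2],1),'zmed',np.median(q[:,2]).round(4))
E
```

```text
boss 260 mean [5.541e-01 2.000e-04 4.630e-02] rect [5.502e+02 1.000e-01] [57.1 54.5] 39.1 zmed 0.0463
disc 581 mean [0.563  0.0036 0.0365] rect [569.7  10.2] [98.6 82.6] 4.9 zmed 0.0373
block 329 mean [0.6609 0.0243 0.0646] rect [661.3  24.4] [40.2 33.6] 12.4 zmed 0.0646
stand 811 mean [0.4645 0.2705 0.0522] rect [465.5 272.7] [72.3 70.1] 65.6 zmed 0.0524
handle 170 mean [0.4645 0.2697 0.1163] rect [464.7 271.5] [21.5 22.6] 7.8 zmed 0.1173
dock 4328 mean [0.605  0.0116 0.0261] rect [614.4  14.2] [238.7 121.4] 8.2 zmed 0.0195
```

View pics/ca.png

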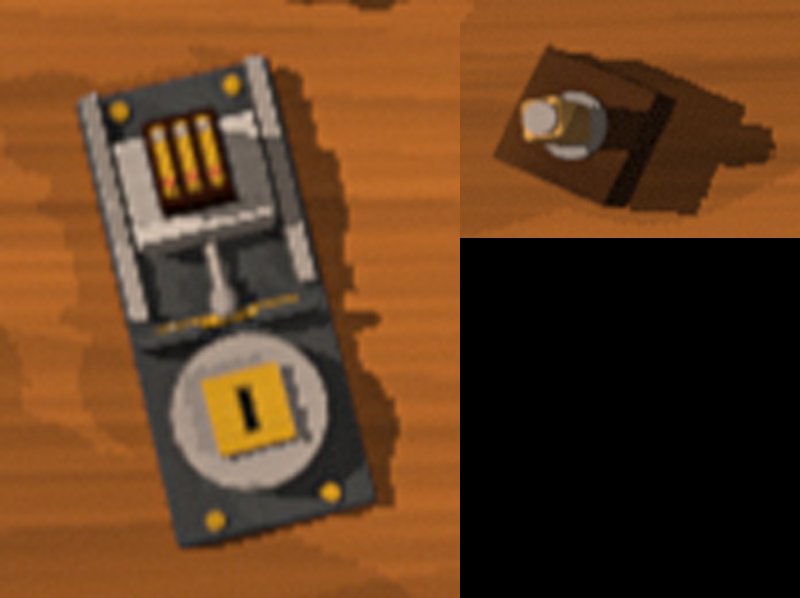

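```bash
cat >> h.py <<'E'
from scipy.spatial.transform import Rotation as Ro
def tool():
    o=robot.get_obs();R=Ro.from_euler('xyz',o['ee_rot']).as_matrix();return o,R
def plan(p,yaw=None):
    o,R=tool();d=R.T@(np.array(p)-o['tool_pos']);y=np.degrees(np.arctan2(R[1,1],R[0,1]))
    print('t',o['time'].round(2),'pos',o['tool_pos'].round(4),'xaxis',R[:,0].round(4),'yawy',y.round(2),'q',o['joint_positions'].round(3))
    print('shift tool frac',(d/.25).round(4))
    if yaw is not None:
        t=-((yaw-y+90)%180-90);print('turn deg',round(t,2),'frac',round(t/360,4))
        a=np.radians(-t);Rz=Ro.from_rotvec([0,0,a]).as_matrix();print('after-turn shift',((Rz@R).T@(np.array(p)-o['tool_pos'])/.25).round(4))
E
python3 - <<'E'
from h import *
plan([.661,.0243,.16],102.5)
s=ld('top0');hsv=cv2.cvtColor(s['pixels'],cv2.COLOR_RGB2HSV)
# boss yellow mask
m=cv2.inRange(hsv,(18,120,120),(35,255,255));m[:,:262]=0;m[:252]=0;m[290:]=0;m[:,305:]=0
c=max(cv2.findContours(m,0,1)[0],key=cv2.contourArea)
q=np.array([onz(s,*p[0],.046)[:2] for p in c])*1000
print('boss',cv2.minAreaRect(q.astype(np.float32)))
# slot dark
g=cv2.cvtColor(s['pixels'],cv2.COLOR_RGB2GRAY);x,y,w,h=cv2.boundingRect(c);h_=cv2.fillPoly(np.zeros_like(m),[cv2.convexHull(c)],255)
d=(h_>0)&(g<70);v,u=np.nonzero(d);q=np.array([onz(s,a,b,.046)[:2] for a,b in zip(u,v)])*1000
print('slot',len(q),q.mean(0));C=np.cov(q.T);w,V=np.linalg.eigh(C);print(np.sqrt(w*12),np.degrees(np.arctan2(V[1,1],V[0,1])))
E
```

```text
Traceback (most recent call last):
  File "h.py", line 23, in plan
    print('t',o['time'].round(2),'pos',o['tool_pos'].round(4),'xaxis',R[:,0].round(4),'yawy',y.round(2),'q',o['joint_positions'].round(3))
              ^^^^^^^^^^^^^^^
AttributeError: 'float' object has no attribute 'round'
```

```bash
sed -i "s/o\['time'\].round(2)/round(o['time'],2)/" h.py
python3 - <<'E'
from h import *
plan([.661,.0243,.16],102.5)
s=ld('top0');hsv=cv2.cvtColor(s['pixels'],cv2.COLOR_RGB2HSV)
m=cv2.inRange(hsv,(18,120,120),(35,255,255));m[:,:262]=0;m[:252]=0;m[290:]=0;m[:,305:]=0
c=max(cv2.findContours(m,0,1)[0],key=cv2.contourArea)
q=np.array([onz(s,*p[0],.046)[:2] for p in c])*1000
print('boss',cv2.minAreaRect(q.astype(np.float32)))
g=cv2.cvtColor(s['pixels'],cv2.COLOR_RGB2GRAY);h_=cv2.fillPoly(np.zeros_like(m),[cv2.convexHull(c)],255)
d=(h_>0)&(g<70);v,u=np.nonzero(d);q=np.array([onz(s,a,b,.046)[:2] for a,b in zip(u,v)])*1000
print('slot',len(q),q.mean(0));C=np.cov(q.T);w,V=np.linalg.eigh(C);print(np.sqrt(w*12),np.degrees(np.arctan2(V[1,1],V[0,1])))
E
```

```text
t 0.15 pos [ 0.227  -0.5005  0.1678] xaxis [-5.0e-04  1.6e-03 -1.0e+00] yawy -65.6 q [-1.248  0.088  1.372 -0.     1.684 -0.103]
shift tool frac [ 0.0335 -1.1945 -2.448 ]
turn deg 11.9 frac 0.033
after-turn shift [ 0.0343 -1.6735 -2.1491]
boss ((553.3027954101562, 0.19358444213867188), (33.986576080322266, 34.046749114990234), 13.177618980407715)
slot 22 [552.65580894   0.6943147 ]
[ 5.08110732 17.66428137] -168.10093025265476
```

```bash
python3 - <<'E'
from h import *
s=ld('top0');P=cloud(s)
for r,c in[(180,470),(220,420),(240,530),(310,470),(270,420),(390,610)]: print(r,c,P[r,c].round(3))
E
```

```text
180 470 [ 0.721 -0.375  0.071]
220 420 [ 0.642 -0.271  0.067]
240 530 [ 0.609 -0.51   0.   ]
310 470 [ 0.463 -0.36   0.06 ]
270 420 [ 0.544 -0.269  0.049]
390 610 [ 0.309 -0.596  0.102]
```

{"op": "drive_tool", "data": {"commands": [[[0,0,0,0.0165],[0,0,0,0.0165],[0,-0.105,-0.135,0],[0,-0.105,-0.135,0],[0,-0.105,-0.135,0],[0,-0.105,-0.135,0],[0,-0.105,-0.135,0],[0,-0.105,-0.135,0],[0,-0.105,-0.135,0],[0,-0.105,-0.135,0],[0,-0.105,-0.135,0],[0,-0.105,-0.135,0],[0,-0.105,-0.135,0],[0,-0.105,-0.135,0],[0,-0.105,-0.135,0],[0,-0.105,-0.135,0],[0,-0.105,-0.135,0],[0,-0.105,-0.135,0],[0,0,0,0]]], "grip": 0.75}}

```text
time: 2.05
tool_pos: [0.6648, 0.0308, 0.1659]
ee_rot: [-0.886, 1.568, 2.48]
wrist_force: [-0.9, -1.6, -0.2]
width: 0.0706
```

```bash
python3 - <<'E'
from h import *
s=snap('wrist','w1.png');print(s['extrinsics'].round(3))
plan([.661,.0243,.038],-77.3)
E
```

```text
[[ 0.223 -0.975 -0.002 -0.119]
 [ 0.944  0.217 -0.251 -0.609]
 [ 0.245  0.054  0.968 -0.552]
 [ 0.     0.     0.     1.   ]]
t 2.1 pos [0.6636 0.0283 0.1665] xaxis [-0.0031  0.     -1.    ] yawy -77.28 q [-0.043  0.349  1.063 -0.     1.732  1.306]
shift tool frac [0.514  0.0137 0.0122]
turn deg 0.02 frac 0.0001
after-turn shift [0.514  0.0137 0.0122]
```

View pics/w1.png

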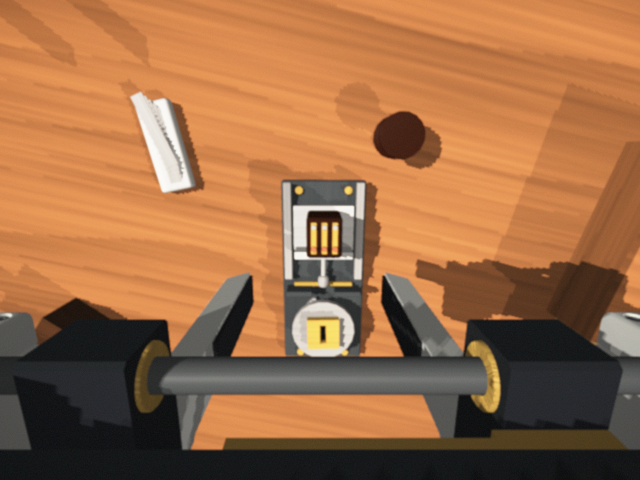

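```bash
cat >> h.py <<'E'
def zrect(s,roi,z0,z1):
    P=cloud(s);r0,r1,c0,c1=roi;Q=P[r0:r1,c0:c1];q=Q[(Q[...,2]>z0)&(Q[...,2]<z1)]
    r=cv2.minAreaRect((q[:,:2]*1000).astype(np.float32));print(len(q),'rect',np.round(r[0],1),np.round(r[1],1),round(r[2],1),'zmed',np.median(q[:,2]).round(4))
def boss(s,roi,z=.046,thr=70):
    r0,r1,c0,c1=roi;im=s['pixels'];hsv=cv2.cvtColor(im,cv2.COLOR_RGB2HSV);m=cv2.inRange(hsv,(18,110,110),(38,255,255));k=np.zeros_like(m);k[r0:r1,c0:c1]=m[r0:r1,c0:c1]
    c=max(cv2.findContours(k,0,1)[0],key=cv2.contourArea);q=np.array([onz(s,*p[0],z)[:2] for p in c])*1000
    print('boss',cv2.minAreaRect(q.astype(np.float32)))
    g=cv2.cvtColor(im,cv2.COLOR_RGB2GRAY);f=cv2.fillPoly(np.zeros_like(m),[cv2.convexHull(c)],255);v,u=np.nonzero((f>0)&(g<thr))
    q=np.array([onz(s,a,b,z)[:2] for a,b in zip(u,v)])*1000;w,V=np.linalg.eigh(np.cov(q.T));print('slot',len(q),q.mean(0).round(2),np.sqrt(w*12).round(1),'yaw',(np.degrees(np.arctan2(V[1,1],V[0,1]))%180).round(2))
E
python3 - <<'E'
from h import *
s=ld('w1');zrect(s,(200,265,290,360),.058,.07);boss(s,(310,355,290,355))
E
```

```text
1449 rect [662.9  23.6] [39.2 33.9] 13.3 zmed 0.0639
boss ((556.416015625, -1.6506366729736328), (36.29035568237305, 33.85859298706055), 14.661564826965332)
slot 52 [555.79  -0.93] [ 4.2 15.4] yaw 13.14
```

{"op": "drive_tool", "data": {"commands": [[[0.1,0.0137,0.008,0],[0.12,0,0,0],[0.12,0,0,0],[0.1,0,0,0],[0.05,0,0,0],[0.024,0,0,0],[0,0,0,0]]]}}

```text
time: 2.8
tool_pos: [0.6618, 0.0217, 0.0402]
ee_rot: [0.395, 1.57, -2.529]
wrist_force: [-0.1, 0.3, -0.3]
width: 0.0708
```

{"op": "drive_tool", "data": {"commands": [[[0,0,0,0],[0,0,0,0],[0,0,0,0],[0,0,0,0],[0,0,0,0]]], "grip": 0.3}}

```text
time: 3.3
tool_pos: [0.6623, 0.0224, 0.0405]
ee_rot: [2.664, 1.57, -0.259]
wrist_force: [0.6, -0.9, -0.7]
width: 0.0337
```

{"op": "drive_tool", "data": {"commands": [[[0,0,0.02,0],[0,0,0.02,0],[0,0,0.02,0],[0,0,0.02,0],[0,0,0.02,0],[0,0,0.02,0],[0,0,0.02,0],[0,0,0,0],[0,0,0,0]]]}}

```text
time: 4.2
tool_pos: [0.6279, 0.0147, 0.0403]
ee_rot: [2.755, 1.571, -0.169]
wrist_force: [0.1, -0.7, 0.7]
width: 0.0279
```

```bash
python3 - <<'E'
from h import *
plan([.661,.0243,.038],-77.3)
o,R=tool();print(R.T@o['wrist_force'])
s=snap('top','t2.png')
im=s['pixels'][:,:,::-1];cv2.imwrite('pics/t2c.png',cv2.resize(im[180:310,230:330],None,fx=4.6,fy=4.6,interpolation=cv2.INTER_CUBIC))
E
```

```text
t 4.2 pos [0.6279 0.0147 0.0403] xaxis [ 3.e-04 -0.e+00 -1.e+00] yawy -77.49 q [-0.067  0.314  1.36  -0.     1.467  1.286]
shift tool frac [ 0.0091 -0.0088 -0.1374]
turn deg -0.19 frac -0.0005
after-turn shift [ 0.0091 -0.0083 -0.1375]
[-0.73592414  0.66677501  0.03695967]
```

View pics/t2c.png

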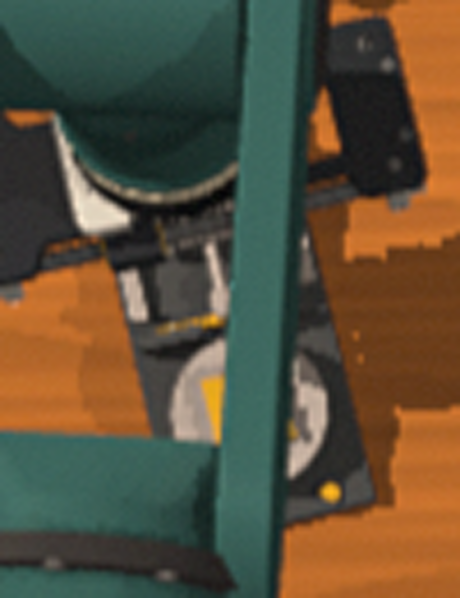

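```bash
python3 - <<'E'
from h import *
s=snap('wrist','w2.png');s=snap('scene','s2.png');im=s['pixels'][:,:,::-1]
cv2.imwrite('pics/s2c.png',cv2.resize(im[180:340,300:460],None,fx=3.7,fy=3.7,interpolation=cv2.INTER_CUBIC))
E
```

```text
(no output)
```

View pics/w2.png

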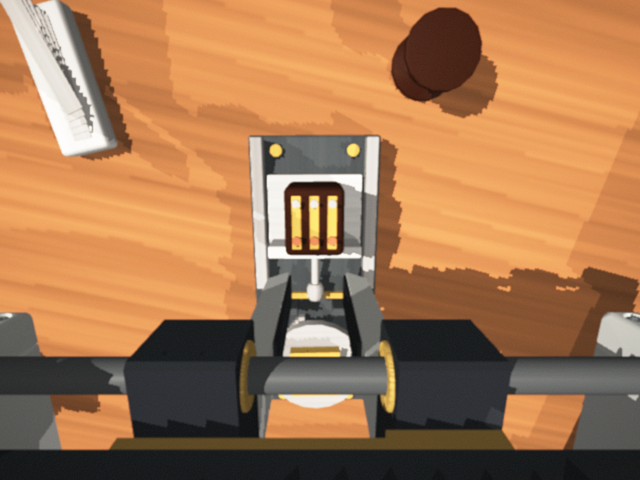

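View pics/s2c.png

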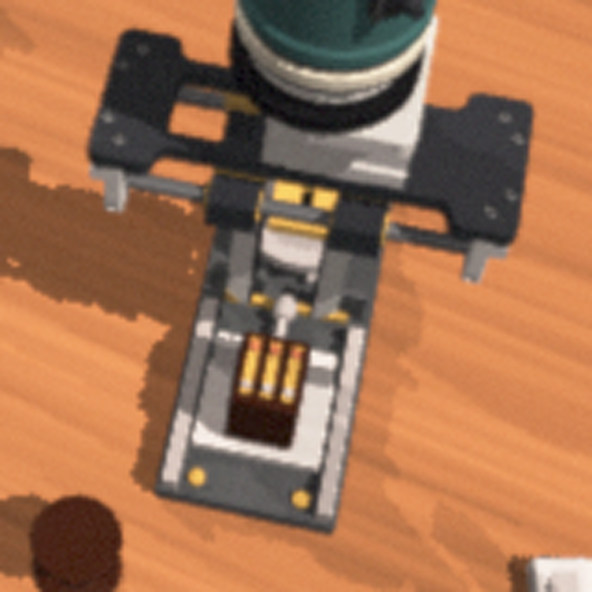

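```bash
python3 - <<'E'
from h import *
s=ld('w2');zrect(s,(175,260,275,355),.058,.07);P=cloud(s)
for r,c in[(290,270),(290,360),(310,275),(300,365)]:print(P[r,c].round(4))
zrect(s,(175,260,275,355),.058,.07)
s=ld('s2');P=cloud(s);zrect(s,(265,310,355,390),.058,.07)
E
```

```text
4084 rect [662.3  23.7] [39.4 34.1] 13.1 zmed 0.0639
[0.6331 0.0378 0.1024]
[ 0.6426 -0.0035  0.1031]
[0.6344 0.033  0.1245]
[ 0.6429 -0.0043  0.1148]
4084 rect [662.3  23.7] [39.4 34.1] 13.1 zmed 0.0639
403 rect [662.8  23.5] [41.  33.6] 12.7 zmed 0.0644
```

The fingers slid past the block and it hasn't moved; it is still at (662, 24) mm. I'll open, go back and squeeze with grip 0.

{"op": "drive_tool", "data": {"commands": [[[0,0,0,0],[0,0,0,0],[0,0,0,0],[0,-0.004,-0.07,0],[0,0,-0.07,0],[0,0,0,0],[0,0,0,0]]], "grip": 0.6}}

```text
time: 5.05
tool_pos: [0.6616, 0.0233, 0.0398]
ee_rot: [-0.048, 1.57, -2.971]
wrist_force: [0.3, 0.5, 0.6]
width: 0.0566
```

{"op": "drive_tool", "data": {"commands": [[[0,0,0,0],[0,0,0,0],[0,0,0,0],[0,0,0,0],[0,0,0,0],[0,0,0,0],[0,0,0,0]]], "grip": 0}}

```text
time: 5.75
tool_pos: [0.6619, 0.0233, 0.0402]
ee_rot: [1.698, 1.571, -1.225]
wrist_force: [0.3, 0.6, -0.2]
width: 0.004
```

```bash
python3 - <<'E'
from h import *
s=snap('wrist','w3.png');s=snap('scene','s3.png');im=s['pixels'][:,:,::-1]
print(proj(s,[.662,.023,.04]))
cv2.imwrite('pics/s3c.png',cv2.resize(im[160:340,300:460],None,fx=3.3,fy=3.3,interpolation=cv2.INTER_CUBIC))
E
```

```text
(np.float64(371.36138270676867), np.float64(285.9941084496402))
```

View pics/w3.png

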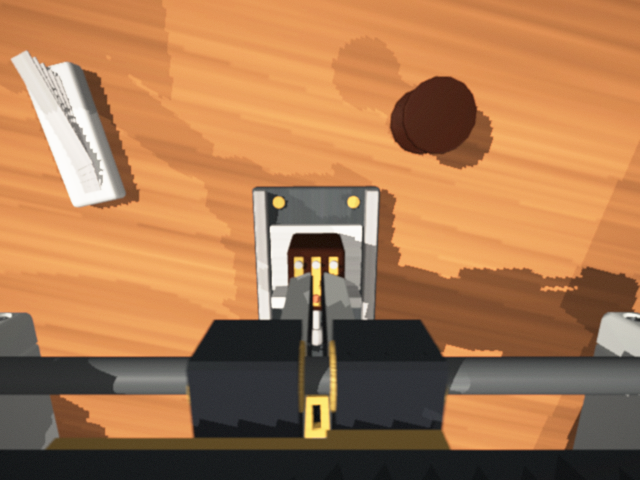

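View pics/s3c.png

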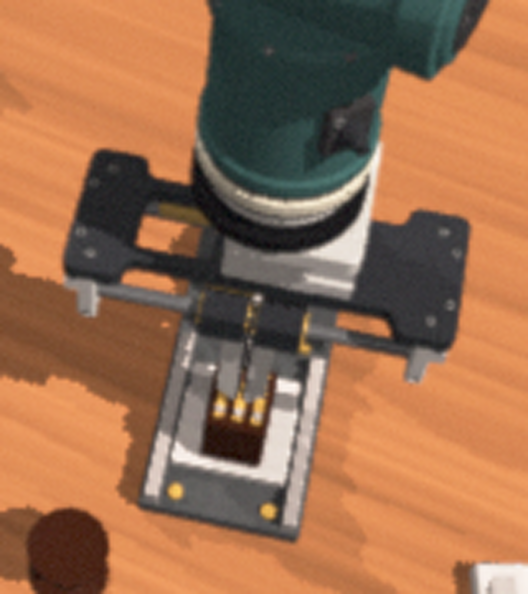

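```bash
python3 - <<'E'
from h import *
s=ld('w3');P=cloud(s)
for r in range(262,330,6):print(r,P[r,295].round(4),P[r,335].round(4),s['z_map'][r,295].round(3))
o,R=tool();print(R.round(3),o['tool_pos'],o['joint_positions'])
E=s['extrinsics'];print('cam',(-E[:3,:3].T@E[:3,3]).round(4))
s=ld('s3');P=cloud(s);zz=P[250:285,360:395];
for r in range(255,290,3): print(r,[tuple(P[r,c].round(3)) for c in (366,374,380)])
E
```

```text
262 [0.6718 0.0374 0.0674] [0.6767 0.0153 0.0673] 0.198
268 [0.6673 0.0367 0.0645] [0.6727 0.0143 0.0657] 0.201
274 [0.6636 0.0359 0.0642] [0.6688 0.0133 0.0645] 0.203
280 [0.6701 0.0356 0.0908] [0.6741 0.0158 0.0897] 0.175
286 [0.67   0.0351 0.0985] [0.6736 0.0161 0.0968] 0.168
292 [0.6696 0.0347 0.1049] [0.6736 0.0165 0.1047] 0.162
298 [0.67   0.0343 0.1124] [0.6733 0.0168 0.111 ] 0.154
304 [0.6696 0.0339 0.1177] [0.6734 0.0171 0.1179] 0.149
310 [0.6697 0.0335 0.1237] [0.6732 0.0174 0.1236] 0.144
316 [0.67   0.0332 0.1298] [0.673  0.0176 0.1287] 0.138
322 [0.694  0.035  0.1811] [0.6962 0.0259 0.1815] 0.082
328 [0.6939 0.0348 0.1837] [0.6958 0.0259 0.1837] 0.08
[[ 0.     0.217 -0.976]
 [-0.    -0.976 -0.217]
 [-1.     0.    -0.   ]] [0.66190207 0.02333572 0.04016252] [-5.02715501e-02  3.87867450e-01  1.26360310e+00 -8.52715787e-05
  1.49008270e+00  1.30206800e+00]
cam [0.7326 0.0384 0.256 ]
255 [(np.float64(0.696), np.float64(0.015), np.float64(0.197)), (np.float64(0.691), np.float64(0.026), np.float64(0.198)), (np.float64(0.688), np.float64(0.034), np.float64(0.2))]
258 [(np.float6
[... 1278 characters left out ...]
 np.float64(0.012), np.float64(0.065)), (np.float64(0.671), np.float64(0.028), np.float64(0.087)), (np.float64(0.655), np.float64(0.035), np.float64(0.066))]
282 [(np.float64(0.671), np.float64(0.014), np.float64(0.064)), (np.float64(0.664), np.float64(0.027), np.float64(0.063)), (np.float64(0.66), np.float64(0.037), np.float64(0.063))]
285 [(np.float64(0.676), np.float64(0.017), np.float64(0.064)), (np.float64(0.67), np.float64(0.029), np.float64(0.064)), (np.float64(0.666), np.float64(0.039), np.float64(0.064))]
288 [(np.float64(0.681), np.float64(0.019), np.float64(0.064)), (np.float64(0.674), np.float64(0.031), np.float64(0.062)), (np.float64(0.67), np.float64(0.041), np.float64(0.062))]
```

```bash
python3 - <<'E'
from h import *
for f,cols in(('wrist0',(225,410)),('w1',(248,388)),('w2',(286,345)),('w3',(300,330))):
    s=ld(f);P=cloud(s)
    for c in cols:
        col=s['z_map'][:,c]; 
        print(f,c,[(r,tuple(P[r,c].round(3))) for r in range(268,300,4)])
E
```

```text
wrist0 225 [(268, (np.float64(0.132), np.float64(-0.427), np.float64(-0.0))), (272, (np.float64(0.216), np.float64(-0.452), np.float64(0.204))), (276, (np.float64(0.216), np.float64(-0.453), np.float64(0.209))), (280, (np.float64(0.215), np.float64(-0.454), np.float64(0.213))), (284, (np.float64(0.214), np.float64(-0.455), np.float64(0.215))), (288, (np.float64(0.213), np.float64(-0.456), np.float64(0.216))), (292, (np.float64(0.21), np.float64(-0.457), np.float64(0.216))), (296, (np.float64(0.209), np.float64(-0.458), np.float64(0.218)))]
wrist0 410 [(268, (np.float64(0.221), np.float64(-0.622), np.float64(0.001))), (272, (np.float64(0.216), np.float64(-0.625), np.float64(-0.0))), (276, (np.float64(0.257), np.float64(-0.541), np.float64(0.211))), (280, (np.float64(0.255), np.float64(-0.542), np.float64(0.212))), (284, (np.float64(0.254), np.float64(-0.541), np.float64(0.218))), (288, (np.float64(0.253), np.float64(-0.541), np.float64(0.219))), (292, (np.float64(0.251), np.float64(-0.542), np.float64(0.219))), (296, (np.float64(0.249), np.float64(-0.543), np.float64(0.22)))]
w1 248 [
[... 2500 characters left out ...]
np.float64(0.033), np.float64(0.1))), (292, (np.float64(0.67), np.float64(0.032), np.float64(0.105))), (296, (np.float64(0.67), np.float64(0.032), np.float64(0.109)))]
w3 330 [(268, (np.float64(0.672), np.float64(0.017), np.float64(0.066))), (272, (np.float64(0.67), np.float64(0.016), np.float64(0.065))), (276, (np.float64(0.673), np.float64(0.018), np.float64(0.083))), (280, (np.float64(0.673), np.float64(0.018), np.float64(0.089))), (284, (np.float64(0.673), np.float64(0.018), np.float64(0.095))), (288, (np.float64(0.673), np.float64(0.019), np.float64(0.1))), (292, (np.float64(0.673), np.float64(0.019), np.float64(0.105))), (296, (np.float64(0.673), np.float64(0.019), np.float64(0.109)))]
```

Both cameras show the real fingertips about 36 mm above the reported TCP (z ≈ 0.076 seen against 0.040 reported). That is why the jaws closed above the block. From here I trust the cameras for height, so I'll open, lower in steps and check.

{"op": "drive_tool", "data": {"commands": [[[0,0,0,0],[0,0,0,0],[0,0,0,0],[0,0,0,0],[0,0,0,0],[0,0,0,0],[0,0,0,0],[0,0,0,0],[0.04,0,0,0],[0.04,0,0,0],[0.02,0,0,0],[0.02,0,0,0],[0,0,0,0]]], "grip": 0.65}}

```text
time: 7.15
tool_pos: [0.661, 0.0233, 0.0086]
ee_rot: [-0.243, 1.568, 3.117]
wrist_force: [-0.6, -0.7, -0.3]
width: 0.0611
```

```bash
python3 - <<'E'
from h import *
s=snap('wrist','w4.png');s2=snap('scene','s4.png');im=s2['pixels'][:,:,::-1]
cv2.imwrite('pics/s4c.png',cv2.resize(im[160:340,300:460],None,fx=3.3,fy=3.3,interpolation=cv2.INTER_CUBIC))
plan([0,0,0])
P=cloud(s)
for c in(262,268,274,360,366,372):print(c,[(r,tuple((P[r,c]*1000).astype(int))) for r in range(268,300,4)])
E
```

```text
t 7.25 pos [0.6619 0.0233 0.01  ] xaxis [-2.e-04 -1.e-04 -1.e+00] yawy -77.48 q [-0.05   0.408  1.298 -0.     1.436  1.302]
shift tool frac [ 0.0405 -0.4828  2.6048]
262 [(268, (np.int64(656), np.int64(56), np.int64(16))), (272, (np.int64(653), np.int64(56), np.int64(14))), (276, (np.int64(650), np.int64(55), np.int64(15))), (280, (np.int64(648), np.int64(55), np.int64(17))), (284, (np.int64(646), np.int64(54), np.int64(18))), (288, (np.int64(643), np.int64(54), np.int64(17))), (292, (np.int64(641), np.int64(53), np.int64(18))), (296, (np.int64(639), np.int64(53), np.int64(20)))]
268 [(268, (np.int64(658), np.int64(52), np.int64(20))), (272, (np.int64(655), np.int64(52), np.int64(19))), (276, (np.int64(653), np.int64(51), np.int64(20))), (280, (np.int64(650), np.int64(51), np.int64(18))), (284, (np.int64(647), np.int64(50), np.int64(19))), (288, (np.int64(645), np.int64(50), np.int64(19))), (292, (np.int64(641), np.int64(50), np.int64(17))), (296, (np.int64(640), np.int64(49), np.int64(19)))]
274 [(268, (np.int64(659), np.int64(49), np.int64(20))), (272, (np.int64(656), np.int64(48),
[... 898 characters left out ...]
int64(19))), (280, (np.int64(663), np.int64(-8), np.int64(19))), (284, (np.int64(661), np.int64(-9), np.int64(19))), (288, (np.int64(658), np.int64(-9), np.int64(19))), (292, (np.int64(655), np.int64(-10), np.int64(19))), (296, (np.int64(652), np.int64(-11), np.int64(18)))]
372 [(268, (np.int64(673), np.int64(-9), np.int64(22))), (272, (np.int64(670), np.int64(-10), np.int64(21))), (276, (np.int64(668), np.int64(-10), np.int64(22))), (280, (np.int64(665), np.int64(-11), np.int64(22))), (284, (np.int64(662), np.int64(-12), np.int64(20))), (288, (np.int64(660), np.int64(-12), np.int64(22))), (292, (np.int64(666), np.int64(-7), np.int64(44))), (296, (np.int64(664), np.int64(-7), np.int64(46)))]
```

View pics/w4.png

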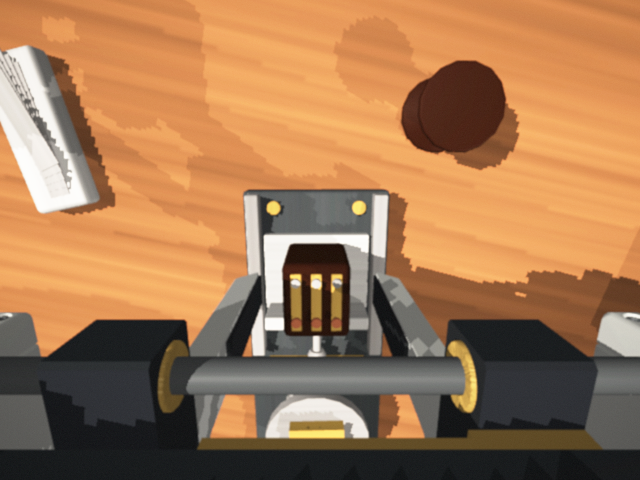

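View pics/s4c.png

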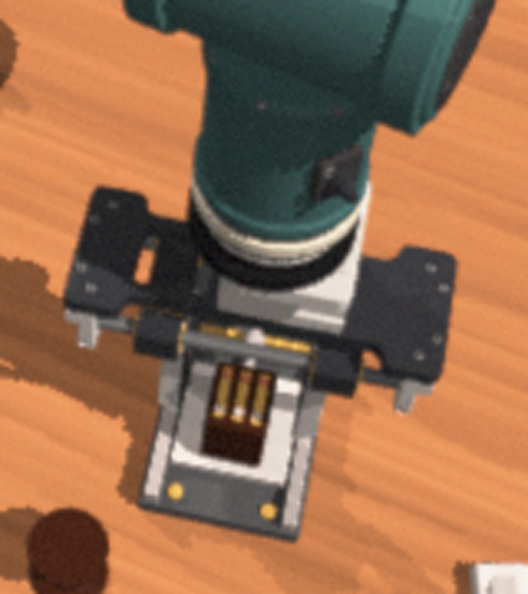

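{"op": "drive_tool", "data": {"commands": [[[0.02,0,-0.008,0],[0,0,0,0],[0,0,0,0],[0,0,0,0],[0,0,0,0],[0,0,0,0],[0,0,0,0]]], "grip": 0}}

```text
time: 7.95
tool_pos: [0.6599, 0.0237, -0.0004]
ee_rot: [-0.215, 1.561, -3.138]
wrist_force: [-0.0, -1.0, -20.6]
width: 0.0344
```

```bash
python3 - <<'E'
from h import *
o=robot.get_obs();print(o['wrist_force'],o['wrist_torque'],o['tool_pos'],o['qvel'])
s=snap('wrist','w5.png');o=robot.get_obs();print(o['wrist_force'],o['tool_pos'])
P=cloud(s);zrect(s,(240,340,275,350),.058,.07)
E
```

```text
[ -0.02803787  -1.03038374 -20.61032291] [-1.06493188 -0.26861903  0.08916749] [ 6.59883112e-01  2.36926180e-02 -4.22644955e-04] [ 0.00620748 -0.0082601  -0.01633265 -0.0860537  -0.01941607  0.05880297]
[ -0.27824755  -1.37808489 -20.48096818] [6.60390724e-01 2.37498312e-02 3.14689799e-04]
5126 rect [663.   25.7] [36.8 35.3] 13.5 zmed 0.064
```

View pics/w5.png

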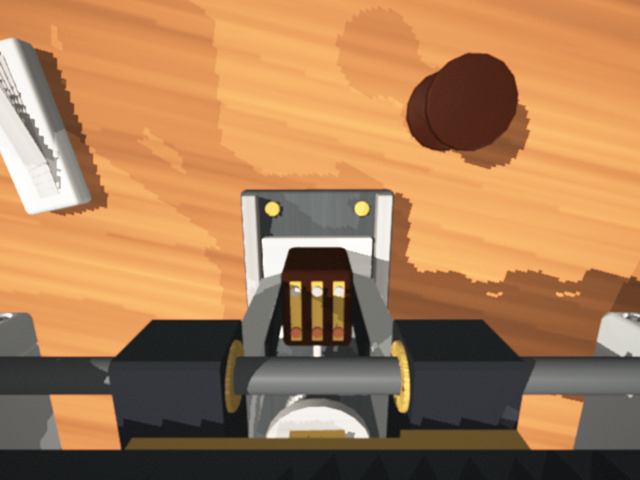

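{"op": "drive_tool", "data": {"commands": [[[0,0,0,0],[0,0,0,0]]]}}

```text
time: 8.2
tool_pos: [0.6625, 0.0242, 0.0034]
ee_rot: [-0.437, 1.567, 2.923]
wrist_force: [0.4, 1.7, -22.9]
width: 0.034
```

{"op": "drive_tool", "data": {"commands": [[[0.004,0,0,0],[0.004,0,0,0],[0,0,0,0],[0,0,0,0]]]}}

```text
time: 8.6
tool_pos: [0.6638, 0.0244, 0.0033]
ee_rot: [-1.889, 1.57, 1.471]
wrist_force: [-0.1, 2.5, -25.4]
width: 0.0343
```

```bash
python3 - <<'E'
from h import *
o=robot.get_obs();print(o['wrist_force'],o['wrist_torque'],o['tool_pos'],o['ee_rot'])
s=snap('wrist','w6.png');P=cloud(s);im=s['pixels'][:,:,::-1]
cv2.imwrite('pics/w6c.png',cv2.resize(im[220:370,210:420],None,fx=3.7,fy=3.7,interpolation=cv2.INTER_CUBIC))
for c in(250,256,262,268,274,280,286):print(c,[(r,tuple((P[r,c]*1000).astype(int).tolist())) for r in range(264,330,6)])
zrect(s,(240,350,275,350),.058,.07)
s=snap('scene','s6.png');im=s['pixels'][:,:,::-1]
cv2.imwrite('pics/s6c.png',cv2.resize(im[160:340,300:460],None,fx=3.3,fy=3.3,interpolation=cv2.INTER_CUBIC))
E
```

```text
[ -0.13866866   2.49400428 -25.39300331] [1.6057901  0.30703275 0.1288794 ] [0.66381776 0.02439808 0.00331035] [-1.88918768  1.5699583   1.47113726]
250 [(264, (664, 64, 22)), (270, (660, 63, 21)), (276, (656, 62, 21)), (282, (652, 62, 21)), (288, (648, 61, 21)), (294, (645, 60, 22)), (300, (640, 60, 21)), (306, (667, 53, 83)), (312, (667, 52, 88)), (318, (668, 51, 94)), (324, (667, 50, 98))]
256 [(264, (664, 60, 21)), (270, (660, 60, 20)), (276, (657, 59, 22)), (282, (653, 58, 21)), (288, (649, 58, 22)), (294, (667, 53, 70)), (300, (667, 51, 76)), (306, (667, 50, 82)), (312, (668, 49, 89)), (318, (668, 49, 93)), (324, (668, 48, 99))]
262 [(264, (662, 58, 12)), (270, (734, 39, 219)), (276, (654, 56, 13)), (282, (667, 52, 55)), (288, (667, 51, 62)), (294, (668, 50, 69)), (300, (668, 49, 77)), (306, (668, 48, 82)), (312, (668, 47, 88)), (318, (669, 46, 94)), (324, (668, 46, 98))]
268 [(264, (665, 54, 18)), (270, (661, 53, 18)), (276, (668, 50, 46)), (282, (668, 49, 55)), (288, (668, 48, 62)), (294, (668, 47, 69)), (300, (669, 46, 77)), (306, (668, 45, 82)), (312, (669, 45, 88)), (318, (669, 44, 94)), (324, (669, 43, 99))]
274 [(264, (666, 50, 20)), (270, (662, 49, 18)), (276, (668, 47, 46)), (282, (669, 46, 55)), (288, (669, 45, 63)), (294, (669, 44, 70)), (300, (669, 44, 77)), (306, (668, 43, 80)), (312, (668, 42, 85)), (318, (668, 42, 91)), (324, (666, 41, 91))]
280 [(264, (666, 47, 18)), (270, (663, 46, 20)), (276, (669, 44, 46)), (282, (668, 43, 51)), (288, (668, 43, 59)), (294, (668, 42, 66)), (300, (666, 41, 68)), (306, (663, 41, 69)), (312, (661, 40, 70)), (318, (657, 39, 69)), (324, (655, 39, 71))]
286 [(264, (676, 42, 44)), (270, (676, 42, 56)), (276, (676, 41, 62)), (282, (673, 40, 63)), (288, (670, 40, 63)), (294, (667, 39, 64)), (300, (664, 38, 62)), (306, (661, 38, 63)), (312, (658, 37, 63)), (318, (655, 37, 63)), (324, (651, 36, 62))]
5279 rect [661.1  25.2] [40.  36.3] 13.4 zmed 0.0639
```

View pics/w6c.png

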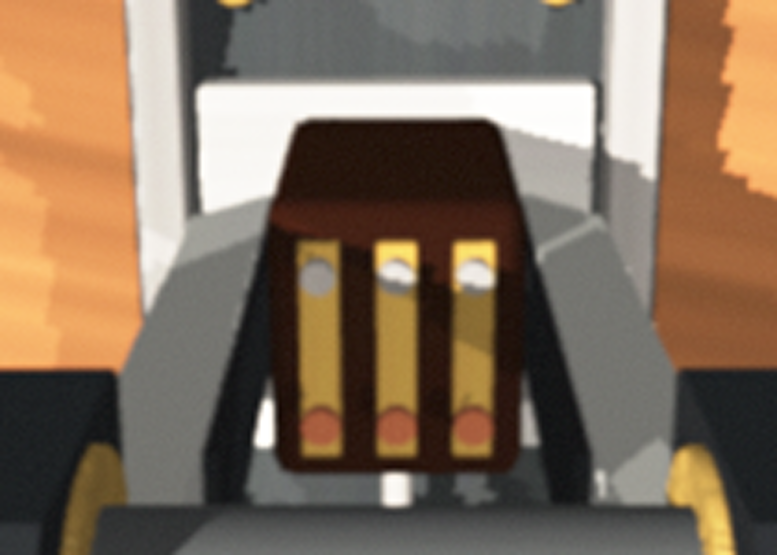

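View pics/s6c.png

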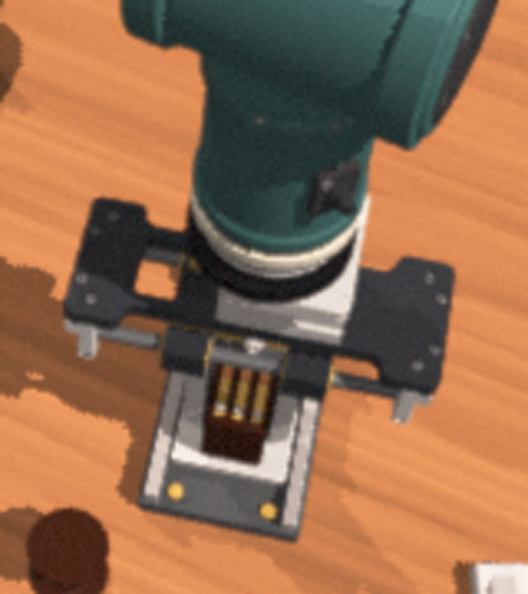

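{"op": "drive_tool", "data": {"commands": [[[0,0,0,0],[0,0,0,0],[0,0,0,0],[0,0,0,0]]], "grip": 0.45}}

```text
time: 9.1
tool_pos: [0.6667, 0.0231, 0.0074]
ee_rot: [2.785, 1.563, -0.139]
wrist_force: [0.0, 0.1, 0.4]
width: 0.0419
```

{"op": "drive_tool", "data": {"commands": [[[0,0,0,0],[0,0,0,0],[0,0,0,0],[0,0,0,0]]], "grip": 0}}

```text
time: 9.5
tool_pos: [0.6592, 0.0235, -0.0036]
ee_rot: [-0.181, 1.559, -3.104]
wrist_force: [1.6, -2.1, -22.3]
width: 0.0342
```

{"op": "drive_tool", "data": {"commands": [[[0,0,0,0],[0,0,0.01,0],[0,0,0.015,0],[0,0,0.015,0],[0,0,0,0],[0,0,0,0]]]}}

```text
time: 10.1
tool_pos: [0.652, 0.0218, 0.0015]
ee_rot: [-0.294, 1.567, 3.066]
wrist_force: [-1.5, 0.8, -25.6]
width: 0.0336
```

```bash
python3 - <<'E'
from h import *
plan([.6619,.0233,.04]);o=robot.get_obs();print(o['wrist_force'],o['wrist_torque'])
s=snap('scene','s7.png');zrect(s,(250,320,345,400),.058,.0675)
im=s['pixels'][:,:,::-1]
cv2.imwrite('pics/s7c.png',cv2.resize(im[160:340,300:460],None,fx=3.3,fy=3.3,interpolation=cv2.INTER_CUBIC))
E
```

```text
t 10.1 pos [0.652  0.0218 0.0015] xaxis [-4.3e-03  3.0e-04 -1.0e+00] yawy -77.48 q [-0.054  0.397  1.331  0.     1.418  1.299]
shift tool frac [-0.1543  0.0025 -0.0394]
[ -1.51705518   0.83063614 -25.56476827] [0.34755707 0.10109247 0.0925938 ]
411 rect [655.9  21.6] [41.3 55.8] 13.8 zmed 0.0643
```

View pics/s7c.png

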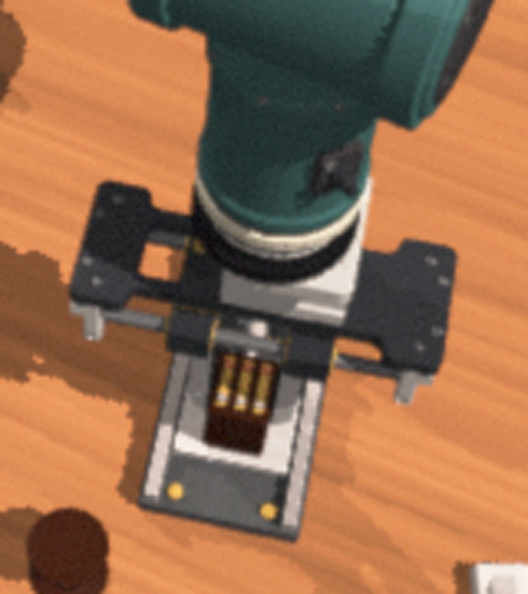

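The block now follows the gripper. Carrying on towards the strip.

{"op": "drive_tool", "data": {"commands": [[[0,0,0.015,0],[0,0,0.015,0],[0,0,0.015,0],[0,0,0.015,0],[0,0,0.015,0],[0,0,0.015,0],[0,0,0.01,0],[0,0,0,0],[0,0,0,0]]]}}

```text
time: 11.05
tool_pos: [0.6278, 0.0163, 0.0016]
ee_rot: [-0.299, 1.567, 3.061]
wrist_force: [0.3, 0.9, -25.5]
width: 0.0338
```

```bash
python3 - <<'E'
from h import *
plan([.6619,.0233,.04]);o,R=tool();print(R.T@o['wrist_force'],o['wrist_torque'])
s=snap('wrist','w8.png');zrect(s,(240,350,275,350),.058,.067)
im=s['pixels'][:,:,::-1]
cv2.imwrite('pics/w8c.png',cv2.resize(im[180:370,210:420],None,fx=3.1,fy=3.1,interpolation=cv2.INTER_CUBIC))
s=snap('scene','s8.png');im=s['pixels'][:,:,::-1]
cv2.imwrite('pics/s8c.png',cv2.resize(im[180:330,320:440],None,fx=4,fy=4,interpolation=cv2.INTER_CUBIC))
E
```

```text
t 11.05 pos [0.6278 0.0163 0.0016] xaxis [-3.6e-03  3.0e-04 -1.0e+00] yawy -77.48 q [-0.064  0.346  1.4    0.     1.4    1.288]
shift tool frac [-0.1541  0.0022 -0.1387]
[25.52036629 -0.81690655 -0.55743674] [ 0.08431544 -0.12215696  0.11696797]
5193 rect [631.7  18.8] [40.1 35.9] 13.4 zmed 0.0639
```

View pics/s8c.png

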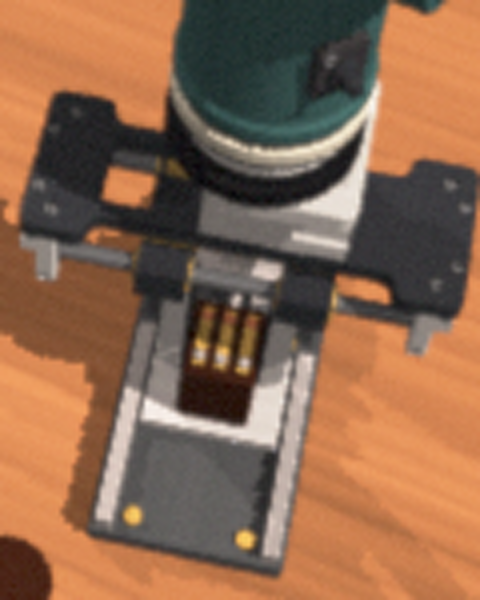

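View pics/w8c.png

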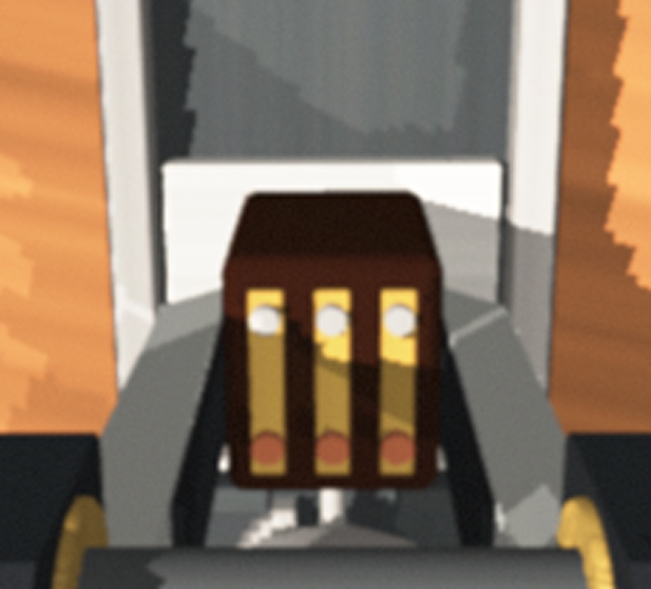

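{"op": "drive_tool", "data": {"commands": [[[0,0,0.008,0],[0,0,0.008,0],[0,0,0,0],[0,0,0,0]]]}}

```text
time: 11.55
tool_pos: [0.6248, 0.0157, 0.0016]
ee_rot: [-0.604, 1.569, 2.756]
wrist_force: [2.5, -0.1, -27.5]
width: 0.0337
```

{"op": "drive_tool", "data": {"commands": [[[0,0,0.004,0],[0,0,0,0],[0,0,0,0]]]}}

```text
time: 11.85
tool_pos: [0.6246, 0.0156, 0.0017]
ee_rot: [-1.653, 1.57, 1.708]
wrist_force: [3.8, 2.4, -27.9]
width: 0.0343
```

{"op": "drive_tool", "data": {"commands": [[[0,0,0.004,0],[0,0,0,0],[0,0,0,0]]]}}

```text
time: 12.15
tool_pos: [0.624, 0.0155, 0.0016]
ee_rot: [-2.313, 1.57, 1.047]
wrist_force: [5.7, 1.4, -30.0]
width: 0.0338
```

```bash
python3 - <<'E'
from h import *
s=snap('wrist','w9.png');zrect(s,(240,350,275,350),.058,.067)
im=s['pixels'][:,:,::-1]
cv2.imwrite('pics/w9c.png',cv2.resize(im[180:370,210:420],None,fx=3.1,fy=3.1,interpolation=cv2.INTER_CUBIC))
s=snap('scene','s9.png');zrect(s,(240,320,345,400),.060,.067)
im=s['pixels'][:,:,::-1]
cv2.imwrite('pics/s9c.png',cv2.resize(im[180:330,320:440],None,fx=4,fy=4,interpolation=cv2.INTER_CUBIC))
E
```

```text
5240 rect [627.7  17.9] [40.2 35.8] 13.6 zmed 0.0639
363 rect [628.3  16.2] [47.2 47.7] 59.7 zmed 0.0641
```

View pics/w9c.png

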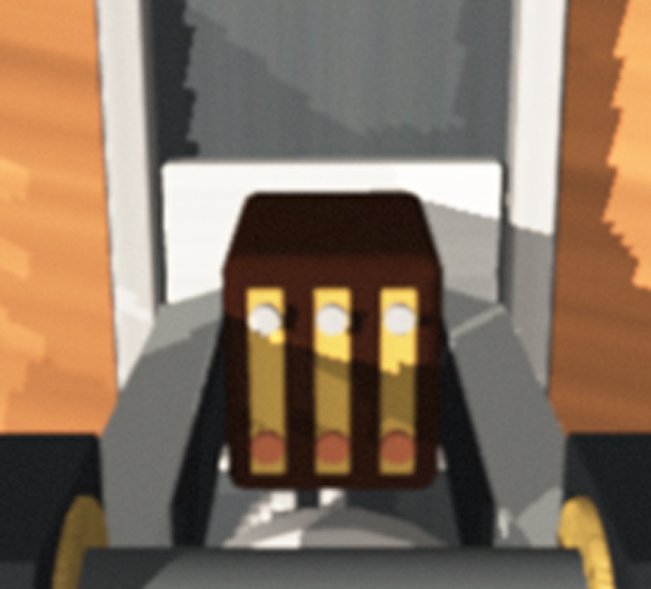

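{"op": "drive_tool", "data": {"commands": [[[0,0,0.004,0],[0,0,0,0],[0,0,0,0]]]}}

```text
time: 12.55
tool_pos: [0.6233, 0.0153, 0.0016]
ee_rot: [-2.67, 1.569, 0.69]
wrist_force: [6.2, 1.8, -30.2]
width: 0.0337
```

{"op": "drive_tool", "data": {"commands": [[[0,0,0,0],[0,0,0,0],[0,0,0,0],[0,0,0,0]]], "grip": 0.6}}

```text
time: 12.95
tool_pos: [0.6256, 0.0143, 0.0077]
ee_rot: [2.829, 1.563, -0.094]
wrist_force: [-0.0, -0.5, 0.4]
width: 0.0562
```

{"op": "drive_tool", "data": {"commands": [[[-0.05,0,0,0],[-0.15,0,0,0],[-0.15,0,0,0],[-0.15,0,0,0],[-0.15,0,0,0],[0,0,0,0]]]}}

```text
time: 13.55
tool_pos: [0.6267, 0.0144, 0.1753]
ee_rot: [2.847, 1.555, -0.076]
wrist_force: [-0.2, 0.0, 1.0]
width: 0.0563
```

```bash
python3 - <<'E'
from h import *
s=snap('wrist','w10.png');zrect(s,(180,310,270,370),.058,.067);boss(s,(290,355,270,365))
plan([.4645,.271,.1],7.8)
s=snap('scene','s10.png');zrect(s,(240,320,345,400),.060,.067)
im=s['pixels'][:,:,::-1];print(proj(s,[.662,.024,.064]))
cv2.imwrite('pics/s10c.png',cv2.resize(im[200:320,330:430],None,fx=5,fy=5,interpolation=cv2.INTER_CUBIC))
E
```

```text
1361 rect [629.4  16.6] [40.3 33.3] 13.2 zmed 0.0638
boss ((551.1849365234375, -2.457761764526367), (23.942121505737305, 33.17964553833008), 12.451436042785645)
slot 51 [ 5.5599e+02 -4.3000e-01] [ 3.9 15.6] yaw 15.17
t 13.6 pos [0.6253 0.0145 0.1716] xaxis [ 1.010e-02 -8.000e-04 -9.999e-01] yawy -77.48 q [-0.067  0.247  1.181 -0.     1.703  1.285]
shift tool frac [ 0.279  -1.1418  0.4081]
turn deg -85.28 frac -0.2369
after-turn shift [ 0.2955 -0.4987 -1.1009]
337 rect [629.9  16. ] [40.8 33.9] 13.3 zmed 0.0643
(np.float64(372.9561004177403), np.float64(280.11371439959066))
```

View pics/w10.png

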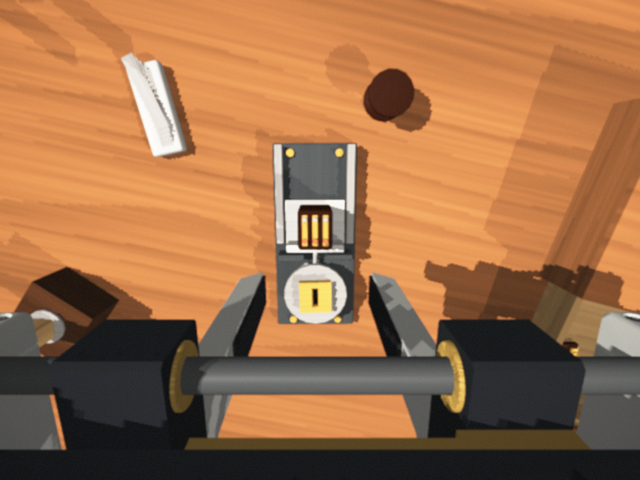

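View pics/s10c.png

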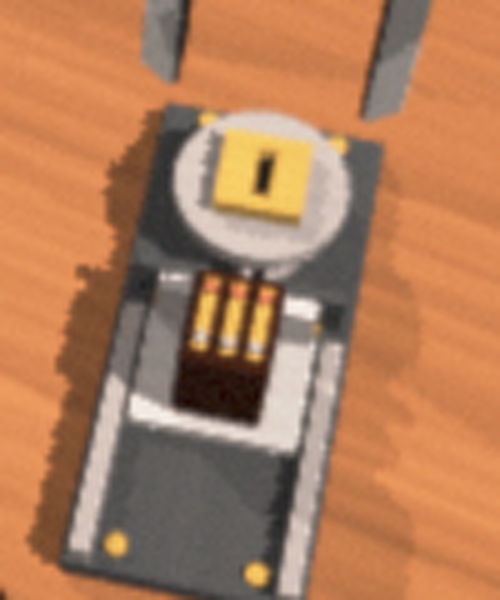

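{"op": "drive_tool", "data": {"commands": [[[0,0,0,-0.0237],[0,0,0,-0.0237],[0,0,0,-0.0237],[0,0,0,-0.0237],[0,0,0,-0.0237],[0,0,0,-0.0237],[0,0,0,-0.0237],[0,0,0,-0.0237],[0,0,0,-0.0237],[0,0,0,-0.0237],[0,-0.0712,-0.1573,0],[0,-0.0712,-0.1573,0],[0,-0.0712,-0.1573,0],[0,-0.0712,-0.1573,0],[0,-0.0712,-0.1573,0],[0,-0.0712,-0.1573,0],[0,-0.0712,-0.1573,0],[0,0,0,0],[0,0,0,0]]]}}

```text
time: 15.55
tool_pos: [0.4607, 0.2705, 0.1641]
ee_rot: [-1.009, 1.568, -2.441]
wrist_force: [0.5, -0.8, -0.5]
width: 0.0566
```

```bash
python3 - <<'E'
from h import *
plan([.4645,.271,.04],7.8)
s=snap('wrist','w11.png')
for a in [(.108,.125),(.05,.055)]:
  try: zrect(s,(100,340,200,440),*a)
  except Exception as e: print(e)
s=snap('top','t11.png');zrect(s,(180,250,245,300),.058,.067);boss(s,(250,295,262,305))
im=s['pixels'][:,:,::-1];cv2.imwrite('pics/t11c.png',cv2.resize(im[185:305,235:325],None,fx=5,fy=5,interpolation=cv2.INTER_CUBIC))
E
```

```text
t 15.55 pos [0.4607 0.2705 0.1641] xaxis [-0.0023 -0.0019 -1.    ] yawy 7.96 q [ 4.250e-01  5.500e-02  1.414e+00 -1.000e-03  1.675e+00  2.860e-01]
shift tool frac [ 0.4962  0.0168 -0.0008]
turn deg 0.16 frac 0.0004
after-turn shift [ 0.4962  0.0168 -0.0008]
770 rect [464.6 271.4] [21.6 21.9] 8.1 zmed 0.1172
3736 rect [465.  271.2] [70.5 70.1] 65.4 zmed 0.0517
264 rect [629.2  17.3] [40.5 33.9] 13.2 zmed 0.0644
boss ((553.2418212890625, 0.3929767608642578), (33.9639778137207, 34.490230560302734), 13.070735931396484)
slot 20 [552.49   0.89] [ 4.6 17.9] yaw 12.55
```

View pics/w11.png

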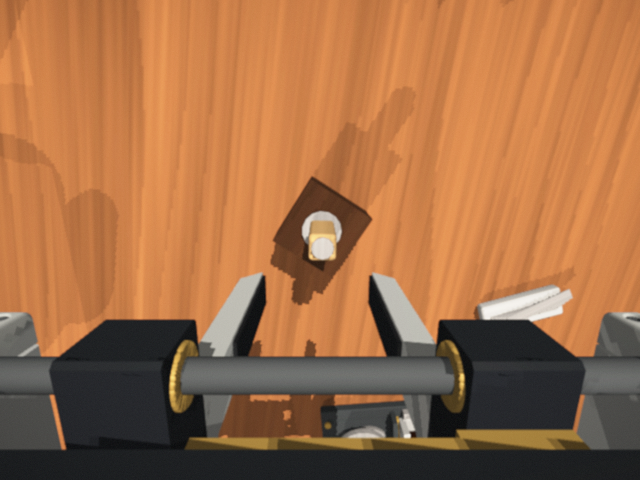

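View pics/t11c.png

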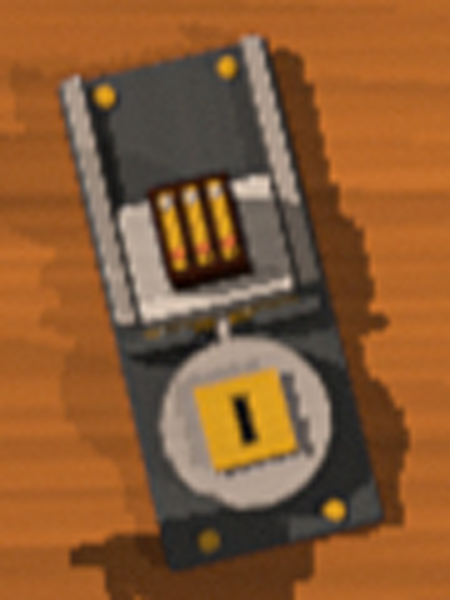

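```bash
python3 - <<'E'
from h import *
a=np.radians(13.1);ex=-np.array([np.cos(a),np.sin(a)]);ey=np.array([-ex[1],ex[0]])
c=np.array([.5533,.0003])
for f,cc in(('top0',c),('t11',c)):
    s=ld(f);P=cloud(s)[180:310,235:330].reshape(-1,3)
    D=(P[:,:2]-cc);X=D@ex*1000;Y=D@ey*1000;Z=P[:,2]*1000
    for nm,m in(('plate top',(Z>38.5)&(Z<44)&(abs(Y)<34)&(X<-35)),('wall',(Z>31)&(Z<36.5)&(X<-30)&(X>-60)&(abs(Y)>28)),('block',(Z>60)),('rest',(Z>9)&(Z<15))):
        print(f,nm,m.sum(),X[m].min().round(1),np.percentile(X[m],[5,50,95]).round(1),X[m].max().round(1),'Y',Y[m].min().round(1),Y[m].max().round(1))
E
```

```text
top0 plate top 106 -106.2 [-91.7 -87.4 -53.4] -38.3 Y -28.9 30.6
top0 wall 25 -44.8 [-44.3 -41.9 -39.7] -39.1 Y -38.9 39.4
top0 block 373 -130.8 [-128.2 -107.4  181.7] 181.7 Y -16.0 24.6
top0 rest 1549 -175.7 [-154.7  -43.7   42.5] 47.1 Y -69.6 65.0
t11 plate top 108 -58.7 [-57.9 -52.9 -45.2] -38.7 Y -28.9 30.1
t11 wall 24 -45.1 [-44.7 -41.6 -39.2] -38.5 Y -39.3 39.4
t11 block 375 -98.0 [-94.5 -73.9 181.7] 181.7 Y -16.3 24.6
t11 rest 1600 -195.5 [-155.2  -50.3   42.1] 55.3 Y -78.9 105.6
```

```bash
python3 - <<'E'
from h import *
a=np.radians(13.1);ex=-np.array([np.cos(a),np.sin(a)]);ey=np.array([-ex[1],ex[0]])
c=np.array([.5533,.0003])
for f in('top0','t11','s10','scene0','w10','w1'):
    s=ld(f);P=cloud(s).reshape(-1,3)
    D=(P[:,:2]-c);X=D@ex*1000;Y=D@ey*1000;Z=P[:,2]*1000
    m=(Z>38.5)&(Z<44)&(abs(Y)<30)&(X<-30)&(X>-110)
    h,e=np.histogram(X[m],np.arange(-110,-30,2));print(f,[(int(k),int(v)) for k,v in zip(e,h) if v])
    m=(Z>60)&(Z<68)&(abs(Y)<28)&(X<-30)&(X>-140);print('block',np.percentile(X[m],[1,50,99]).round(1))
E
```

```text
top0 [(-108, 1), (-94, 4), (-92, 18), (-90, 20), (-88, 18), (-86, 22), (-84, 15), (-44, 3), (-42, 1), (-40, 1), (-36, 1), (-34, 4)]
block [-130.2 -110.   -91. ]
t11 [(-60, 5), (-58, 18), (-56, 20), (-54, 23), (-52, 24), (-50, 11), (-44, 3), (-42, 1), (-40, 2), (-36, 1), (-34, 5)]
block [-96.9 -77.4 -58.2]
s10 [(-100, 1), (-98, 21), (-96, 1), (-60, 2), (-58, 12), (-56, 9), (-54, 12), (-52, 9), (-50, 4), (-36, 2), (-34, 8)]
block [-98.  -80.1 -58.1]
scene0 [(-94, 1), (-92, 16), (-90, 9), (-88, 13), (-86, 13), (-84, 2), (-38, 1), (-36, 1), (-34, 8)]
block [-131.3 -113.1  -93.2]
w10 [(-100, 1), (-98, 28), (-60, 9), (-58, 41), (-56, 41), (-54, 58), (-52, 109), (-36, 2), (-34, 10)]
block [-97.4 -78.7 -58.3]
w1 [(-92, 44), (-90, 42), (-88, 46), (-86, 85), (-84, 30), (-36, 2), (-34, 3)]
block [-131.2 -112.8  -92.9]
```

```bash
python3 - <<'E'
from h import *
a=np.radians(13.1);ex=-np.array([np.cos(a),np.sin(a)]);ey=np.array([-ex[1],ex[0]])
c=np.array([.5533,.0003])
for f in('top0','t11','w10','w1','s10'):
    s=ld(f);P=cloud(s).reshape(-1,3);hsv=cv2.cvtColor(s['pixels'],cv2.COLOR_RGB2HSV).reshape(-1,3)
    D=(P[:,:2]-c);X=D@ex*1000;Y=D@ey*1000;Z=P[:,2]*1000
    g=(hsv[:,0]>15)&(hsv[:,0]<35)&(hsv[:,1]>120)&(hsv[:,2]>70)&(X>-62)&(X<-36)&(abs(Y)<40)&(Z<50)
    for x,y,z in sorted(zip(Y[g].round(),X[g].round(1),Z[g].round(1)))[::max(1,g.sum()//14)]:print(f,x,y,z)
    w=(Z>29)&(Z<37)&(X<-36)&(X>-48)&(abs(Y)>20);print('wall Y',np.sort(abs(Y[w]).round(0))[:6],X[w].min(),X[w].max())
E
```

```text
top0 -31.0 -49.3 17.3
top0 -22.0 -48.6 21.0
top0 -18.0 -45.2 33.5
top0 -12.0 -48.6 18.1
top0 -10.0 -51.5 11.2
top0 -8.0 -47.5 18.8
top0 -5.0 -46.3 8.7
top0 -0.0 -45.4 19.1
top0 6.0 -46.3 17.2
top0 9.0 -47.2 20.4
top0 12.0 -45.9 11.3
top0 17.0 -49.2 20.3
top0 21.0 -48.9 16.9
top0 26.0 -49.5 19.1
top0 30.0 -49.6 13.0
wall Y [20. 21. 21. 21. 22. 22.] -45.526789213106554 -36.29759887136188
t11 -31.0 -48.8 19.6
t11 -29.0 -47.7 22.8
t11 -26.0 -45.3 32.9
t11 -12.0 -48.3 20.0
t11 -12.0 -42.8 38.8
t11 -11.0 -46.8 14.3
t11 -10.0 -47.7 20.3
t11 -9.0 -45.6 18.0
t11 -8.0 -47.6 18.0
t11 -6.0 -46.7 20.5
t11 -4.0 -46.0 21.6
t11 3.0 -46.1 9.8
t11 4.0 -46.3 19.9
t11 5.0 -48.6 18.4
t11 6.0 -46.3 17.3
t11 7.0 -48.2 18.0
t11 8.0 -47.9 16.9
t11 8.0 -45.8 16.9
t11 10.0 -47.4 16.6
t11 10.0 -46.4 11.5
t11 13.0 -48.4 19.4
t11 13.0 -44.0 32.4
t11 15.0 -46.3 27.7
t11 23.0 -47.9 19.5
wall Y [20. 20. 21. 21. 21. 22.] -45.33524332622276 -38.52308321298461
wall Y [20. 20. 20. 20. 20. 20.] -47.56481836625899 -36.04122827368715
w1 -30.0 -49.4 17.9
w1 -26.0 -46.5 16.6
w1 -23.0 -46.0 21.4
w1 -18.0 -50.3 17.5
w1 -15.0 -49.4 18.0
w1 -12.0 -48.0 17.6
w1 -8.0 -47.7 16.8
w1 -5.0 -41.8 11.0
w1 13.0 -49.7 15.9
w1 16.0 -48.1 18.2
w1 19.0 -46.2 16.3
w1 23.0 -45.2 16.8
w1 26.0 -44.7 18.5
w1 30.0 -45.0 16.4
w1 34.0 -45.6 11.8
wall Y [20. 20. 20. 20. 20. 21.] -47.73245080655053 -36.07034836457254
wall Y [20. 21. 21. 21. 21. 22.] -47.62399818179744 -36.874195919549905
```

Top view: the plate's front edge (dock x ≈ −49.5) touches the strip ends (≈ −49.5), which agrees with the ~6 N I felt, and the bolt head is under the disc. The driver handle is at (464.6, 271.4), yaw 8°. Lowering onto it now.

{"op": "drive_tool", "data": {"commands": [[[0.08,0.012,0,0],[0.12,0,0,0],[0.12,0,0,0],[0.1,0,0,0],[0.07,0,0,0],[0.04,0,0,0],[0,0,0,0],[0,0,0,0],[0,0,0,0]]]}}

```text
time: 16.55
tool_pos: [0.4661, 0.2709, 0.0346]
ee_rot: [1.807, 1.568, 0.372]
wrist_force: [0.6, 0.4, -0.2]
width: 0.0564
```

```bash
python3 - <<'E'
from h import *
plan([.4646,.2714,.032],8.1);print(robot.get_obs()['wrist_force'])
s=snap('wrist','w12.png')
s=snap('scene','s12.png')
im=s['pixels'][:,:,::-1];cv2.imwrite('pics/s12c.png',cv2.resize(im[170:310,460:620],None,fx=4,fy=4,interpolation=cv2.INTER_CUBIC))
E
```

```text
t 16.55 pos [0.4661 0.2709 0.0346] xaxis [ 0.0025  0.001  -1.    ] yawy 7.8 q [ 0.421  0.126  1.598 -0.     1.415  0.285]
shift tool frac [ 0.0105 -0.0057 -0.0026]
turn deg -0.3 frac -0.0008
after-turn shift [ 0.0105 -0.0056 -0.0027]
[ 0.61776018  0.39836208 -0.17222058]
```

View pics/w12.png

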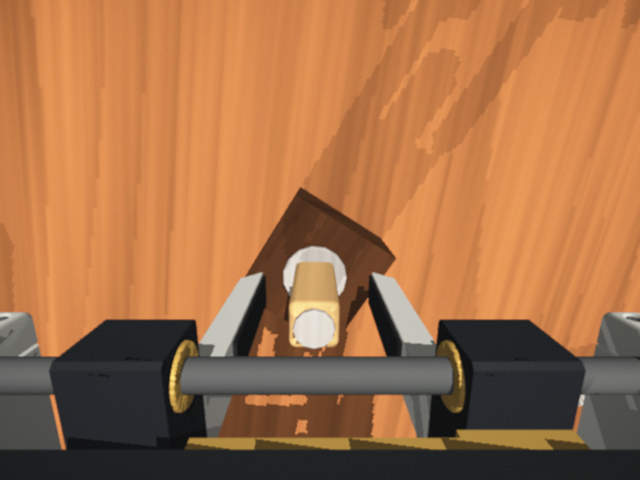

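View pics/s12c.png

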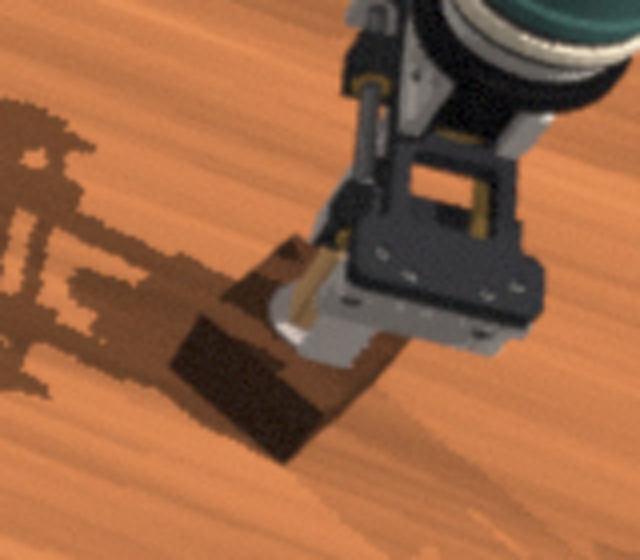

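{"op": "drive_tool", "data": {"commands": [[[0,0,0,0],[0,0,0,0],[0,0,0,0],[0,0,0,0],[0,0,0,0],[0,0,0,0],[0,0,0,0]]], "grip": 0}}

```text
time: 17.35
tool_pos: [0.4648, 0.2708, 0.0331]
ee_rot: [-1.048, 1.571, -2.482]
wrist_force: [0.1, -0.6, -0.0]
width: 0.0217
```

```bash
python3 - <<'E'
from h import *
plan([.4646,.2714,.032],8.1);o=robot.get_obs();print(o['wrist_force'],o['wrist_torque'])
s=snap('wrist','w13.png')
E
```

```text
t 17.35 pos [0.4648 0.2708 0.0331] xaxis [-1.e-04 -1.e-04 -1.e+00] yawy 7.84 q [ 0.422  0.127  1.6   -0.     1.414  0.285]
shift tool frac [ 0.0045 -0.0004 -0.0026]
turn deg -0.26 frac -0.0007
after-turn shift [ 0.0045 -0.0004 -0.0026]
[ 0.09980776 -0.56727853 -0.0132791 ] [ 0.0062162  -0.06540317 -0.06905197]
```

View pics/w13.png

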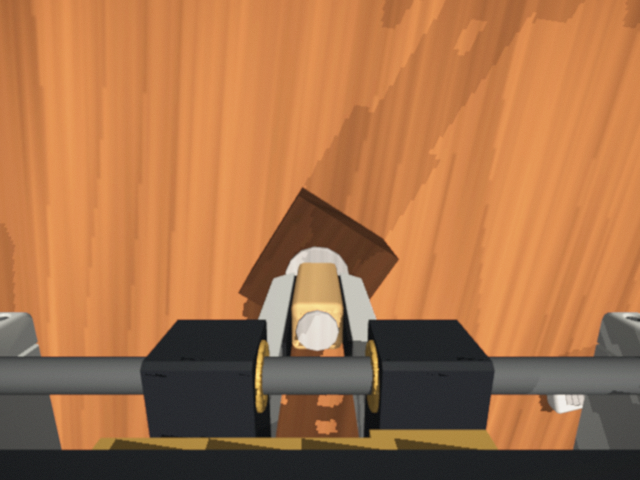

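{"op": "drive_tool", "data": {"commands": [[[-0.04,0,0,0],[-0.1,0,0,0],[-0.1,0,0,0],[-0.1,0,0,0],[-0.08,0,0,0],[0,0,0,0],[0,0,0,0]]]}}

```text
time: 18.1
tool_pos: [0.4648, 0.2708, 0.1381]
ee_rot: [1.52, 1.57, 0.086]
wrist_force: [0.4, 0.2, -1.9]
width: 0.0214
```

```bash
python3 - <<'E'
from h import *
plan([.5533,.0003,.14],13.1)
for n in('scene','wrist','top'):
  s=snap(n,n+'14.png')
  if n=='scene':
    print(proj(s,[.4646,.2714,.1]),proj(s,[.4646,.2714,.15]))
    cv2.imwrite('pics/s14c.png',cv2.resize(s['pixels'][120:260,460:620,::-1],None,fx=4,fy=4,interpolation=cv2.INTER_CUBIC))
  if n=='top':
    print(proj(s,[.4646,.2714,.1]),proj(s,[.4646,.2714,.15]))
E
```

```text
t 18.1 pos [0.4648 0.2708 0.1381] xaxis [ 3.e-04  0.e+00 -1.e+00] yawy 7.84 q [ 0.422  0.068  1.452 -0.     1.622  0.285]
shift tool frac [-0.0075  0.203   1.12  ]
turn deg -5.26 frac -0.0146
after-turn shift [-0.0076  0.0994  1.1339]
(np.float64(547.2323420655646), np.float64(235.99727666125187)) (np.float64(558.8906571651011), np.float64(220.0179349220749))
(np.float64(136.66341117299416), np.float64(314.6686646128013)) (np.float64(128.42916283610427), np.float64(312.7978438221904))
```

View pics/s14c.png

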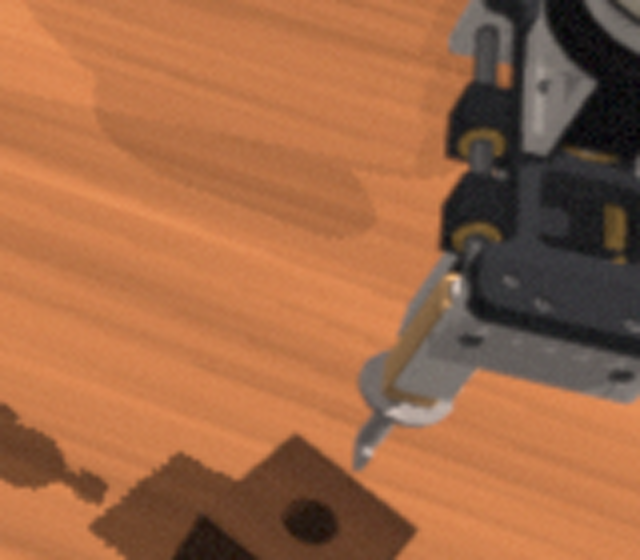

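View pics/wrist14.png

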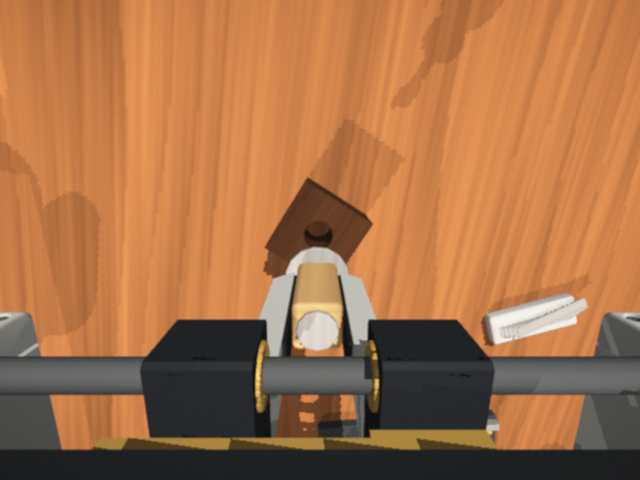

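View pics/top14.png

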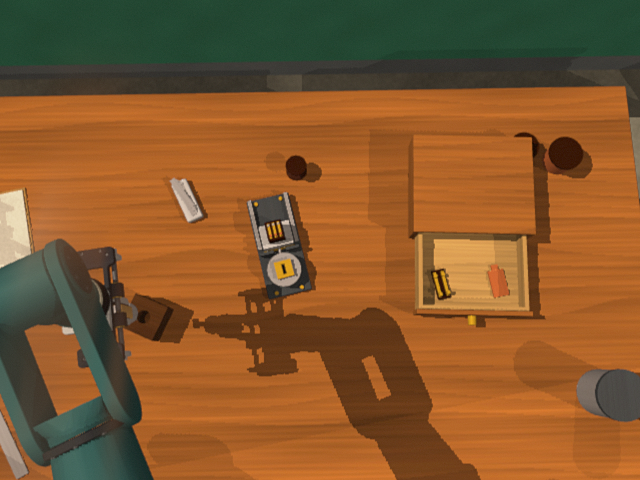

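```bash
python3 - <<'E'
from h import *
s=ld('scene14');P=cloud(s)*1000
im=s['pixels'][:,:,::-1];cv2.imwrite('pics/s14d.png',cv2.resize(im[205:245,535:585],None,fx=14,fy=14,interpolation=cv2.INTER_NEAREST))
for r in range(214,240):
  print(r,[(c,)+tuple(P[r,c].astype(int).tolist()) for c in range(540,570) if P[r,c,2]>70 and P[r,c,2]<170 and abs(P[r,c,0]-465)<25])
E
```

```text
214 [(549, 466, 252, 158), (550, 467, 253, 160), (551, 467, 254, 161), (552, 467, 255, 161), (553, 465, 257, 160), (554, 466, 258, 162), (555, 464, 260, 161), (556, 471, 260, 169)]
215 [(549, 470, 252, 160), (550, 471, 253, 162), (551, 470, 254, 162), (552, 469, 256, 161), (553, 468, 257, 161), (554, 468, 259, 162), (555, 468, 260, 162)]
216 [(549, 470, 253, 158), (550, 472, 253, 161), (551, 473, 255, 163), (552, 472, 256, 162), (553, 470, 258, 160), (554, 467, 260, 158), (555, 471, 260, 163), (556, 474, 261, 168), (557, 474, 262, 168)]
217 [(550, 472, 254, 159), (551, 474, 255, 161), (552, 474, 257, 162), (553, 473, 258, 161), (554, 469, 260, 158), (555, 474, 260, 165), (556, 474, 262, 166), (557, 475, 263, 167)]
218 [(550, 473, 255, 157), (551, 477, 256, 162), (552, 474, 258, 159), (553, 475, 259, 162), (554, 473, 260, 160), (555, 475, 261, 164), (556, 475, 262, 164), (557, 475, 264, 165), (558, 476, 265, 167), (559, 476, 266, 168)]
219 [(550, 473, 256, 155), (551, 477, 256, 160), (552, 477, 258, 162), (553, 476, 259, 161), (554, 473, 261, 158), (555, 475, 262, 161), (556, 475, 263
[... 3635 characters left out ...]
0, 468, 269, 119), (551, 468, 270, 121), (552, 470, 271, 124), (553, 468, 273, 123), (554, 466, 275, 121)]
232 [(548, 464, 268, 110), (549, 466, 269, 114), (550, 471, 269, 120), (551, 469, 271, 120), (552, 469, 272, 120)]
233 [(548, 466, 268, 111), (549, 469, 269, 115), (550, 473, 269, 120), (551, 473, 271, 121), (552, 472, 272, 121)]
234 [(548, 469, 269, 112), (549, 472, 269, 116), (550, 473, 270, 118), (551, 473, 272, 119), (552, 473, 273, 120)]
235 [(548, 472, 269, 113), (549, 473, 270, 115), (550, 472, 272, 115), (551, 475, 272, 119)]
236 [(548, 476, 269, 114), (549, 473, 271, 112), (550, 472, 273, 112)]
237 [(548, 474, 270, 110), (549, 473, 272, 109), (550, 473, 273, 110)]
238 []
239 []
```

View pics/s14d.png

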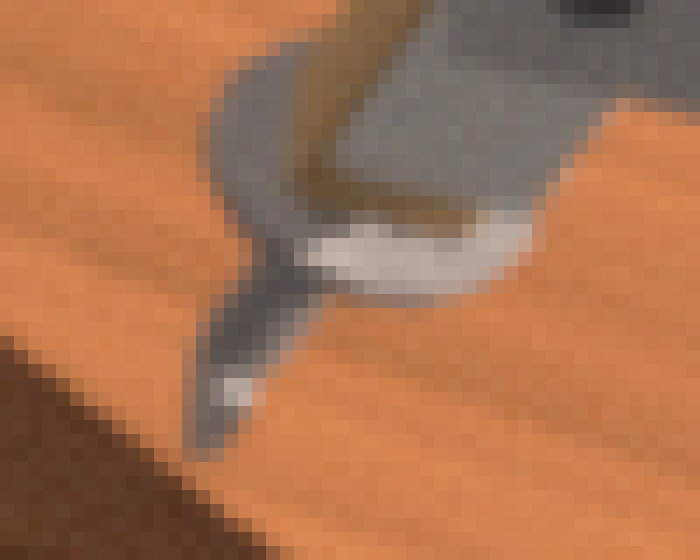

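```bash
python3 - <<'E'
from h import *
for f,roi in(('s10',(215,250,360,400)),('scene0',(215,250,360,400)),('top14',(250,295,262,305)),('w10',(275,315,290,340))):
  s=ld(f)
  print(f)
  try: boss(s,roi,thr=90)
  except Exception as e: print(e)
  zrect(s,roi,.044,.049)
# stand by scene & handle in scene0
s=ld('scene0');zrect(s,(215,290,495,570),.048,.055)
plan([.5535,-.0003,.14],13.1)
E
```

```text
s10
boss ((555.2957153320312, -0.8282470703125), (36.14097595214844, 33.23302459716797), 14.471224784851074)
slot 12 [ 5.5484e+02 -4.1000e-01] [ 3.9 14.3] yaw 14.79
235 rect [555.1  -0.9] [36.3 33.8] 14.0 zmed 0.0464
scene0
boss ((555.4031982421875, -0.9017219543457031), (36.53852844238281, 33.34330368041992), 13.971648216247559)
slot 16 [ 5.5546e+02 -7.0000e-02] [ 4.7 16.2] yaw 12.77
232 rect [555.   -0.8] [35.9 33.7] 13.5 zmed 0.0463
top14
boss ((553.2861938476562, 0.20174026489257812), (33.9639778137207, 34.06679153442383), 13.070735931396484)
slot 25 [553.51   0.96] [ 5.2 19.1] yaw 11.99
203 rect [554.8   0. ] [34.7 48.7] 16.3 zmed 0.0466
w10
boss ((555.9974975585938, -0.9756221771240234), (33.9847412109375, 33.99428176879883), 12.459854125976562)
slot 62 [ 5.5547e+02 -4.4000e-01] [ 4.1 17.8] yaw 12.48
851 rect [ 5.548e+02 -4.000e-01] [35.3 33.2] 13.2 zmed 0.0455
885 rect [465.5 270.7] [70.5 72.4] 65.8 zmed 0.0524
t 18.25 pos [0.4638 0.2703 0.1362] xaxis [-0.0032 -0.0015 -1.    ] yawy 7.84 q [ 0.422  0.07   1.454 -0.     1.622  0.285]
shift tool frac [-0.0147  0.2077  1.1213]
turn deg -5.26 frac -0.0146
after-turn shift [-0.0144  0.104   1.1357]
```

{"op": "drive_tool", "data": {"commands": [[[0,0,0,-0.0146],[0,0.0154,0.1,0],[0,0.0154,0.16,0],[0,0.0154,0.175,0],[0,0.0154,0.175,0],[0,0.0154,0.175,0],[0,0.0154,0.175,0],[0,0.0154,0.12,0],[0,0,0.0557,0],[0,0,0,0],[0.06,0,0,0],[0.06,0,0,0],[0.04,0,0,0],[0,0,0,0],[0,0,0,0],[0,0,0,0]]]}}

```text
time: 19.85
tool_pos: [0.5559, 0.0007, 0.0988]
ee_rot: [1.224, 1.569, -0.118]
wrist_force: [0.4, -0.2, -1.7]
width: 0.0218
```

```bash
python3 - <<'E'
from h import *
plan([.5545,-.0005,.09],13.1)
s=snap('scene','s15.png');P=cloud(s)*1000
print(proj(s,[.5545,-.0005,.056]))
cv2.imwrite('pics/s15c.png',cv2.resize(s['pixels'][190:260,340:420,::-1],None,fx=8,fy=8,interpolation=cv2.INTER_CUBIC))
s=snap('wrist','w15.png');s=snap('top','t15.png')
cv2.imwrite('pics/t15c.png',cv2.resize(s['pixels'][220:310,230:330,::-1],None,fx=6,fy=6,interpolation=cv2.INTER_CUBIC))
E
```

```text
t 19.85 pos [0.5559 0.0007 0.0988] xaxis [ 1.3e-03 -2.0e-04 -1.0e+00] yawy 13.13 q [-0.101  0.123  1.47  -0.     1.547 -0.33 ]
shift tool frac [ 0.0353 -0.0064  0.0034]
turn deg 0.03 frac 0.0001
after-turn shift [ 0.0353 -0.0064  0.0034]
(np.float64(382.87497433701196), np.float64(231.49672257988405))
```

View pics/s15c.png

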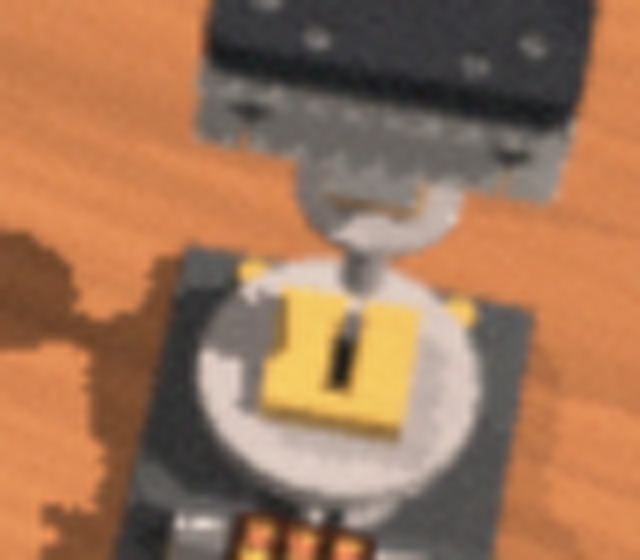

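View pics/w15.png

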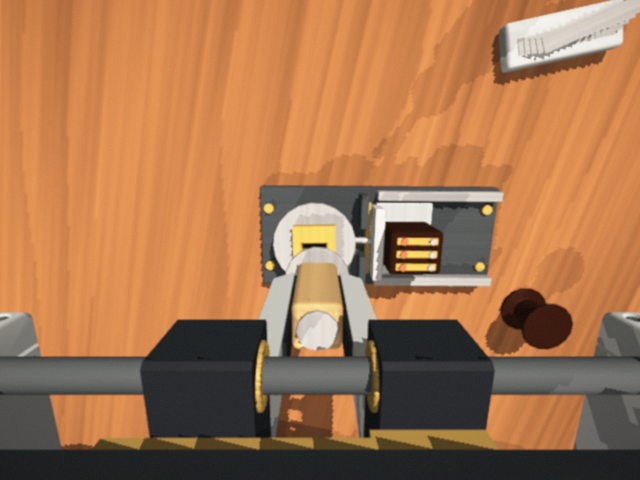

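View pics/t15c.png

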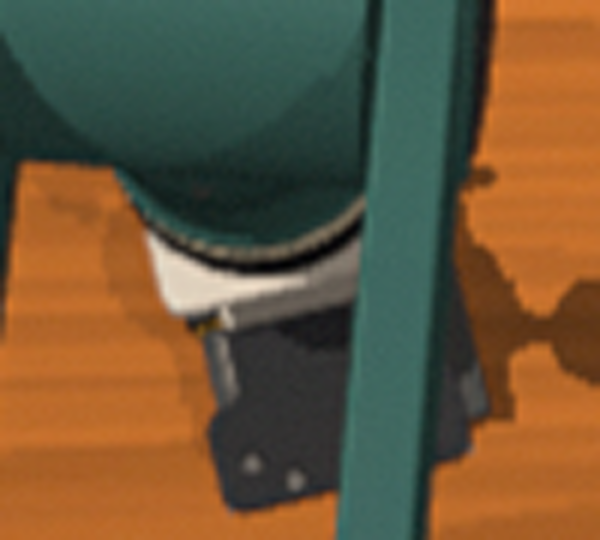

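{"op": "drive_tool", "data": {"commands": [[[0.04,-0.004,0,0],[0.03,0,0,0],[0,0,0,0],[0,0,0,0],[0,0,0,0],[0,0,0,0]]]}}

```text
time: 20.6
tool_pos: [0.5547, 0.0001, 0.081]
ee_rot: [1.134, 1.57, -0.208]
wrist_force: [-0.4, -0.2, -1.6]
width: 0.0222
```

```bash
python3 - <<'E'
from h import *
plan([.5545,-.0005,.09],13.1)
s=snap('scene','s16.png');P=cloud(s)*1000
cv2.imwrite('pics/s16c.png',cv2.resize(s['pixels'][205:255,355:410,::-1],None,fx=11,fy=11,interpolation=cv2.INTER_CUBIC))
s=snap('wrist','w16.png')
cv2.imwrite('pics/w16c.png',cv2.resize(s['pixels'][170:300,230:410,::-1],None,fx=4,fy=4,interpolation=cv2.INTER_CUBIC))
E
```

```text
t 20.6 pos [5.547e-01 1.000e-04 8.100e-02] xaxis [ 7.e-04 -2.e-04 -1.e+00] yawy 13.09 q [-0.102  0.13   1.498 -0.     1.512 -0.331]
shift tool frac [-0.0359 -0.0014  0.002 ]
turn deg -0.01 frac -0.0
after-turn shift [-0.0359 -0.0014  0.002 ]
```

View pics/s16c.png

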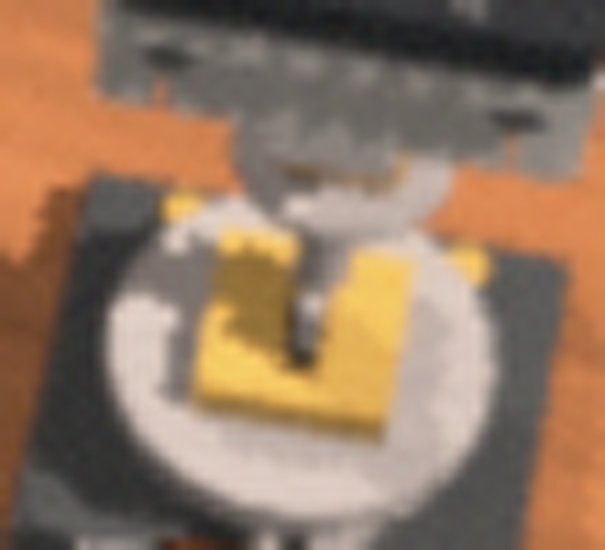

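View pics/w16c.png

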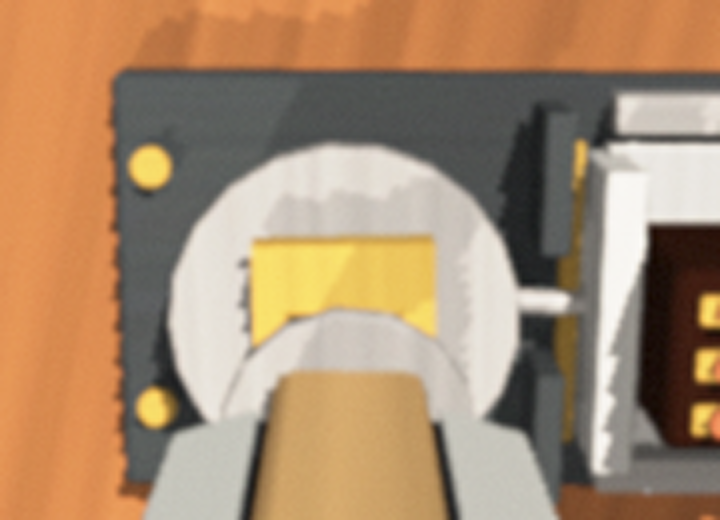

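```bash
python3 - <<'E'
from h import *
s=ld('s16');a=np.radians(13.1);u=np.array([np.cos(a),np.sin(a),0])
f=lambda p:tuple(((np.array(proj(s,p))-[355,205])*11).round(0))
for c in([.5552,-.0008,0],[.5545,.0002,0]):
  c=np.array(c);print([f(c+k*u+[0,0,.046]) for k in(-.01,0,.01)],'tip',[f(c+k*u+[0,0,.052]) for k in(-.0075,0,.0075)])
P=cloud(s)*1000;g=s['pixels']
for r in range(224,240):print(r,[(c,)+tuple(P[r,c].round(0).astype(int).tolist()) for c in range(378,390) if 49<P[r,c,2]<85])
E
```

```text
[(np.float64(307.0), np.float64(278.0)), (np.float64(298.0), np.float64(325.0)), (np.float64(288.0), np.float64(373.0))] tip [(np.float64(308.0), np.float64(271.0)), (np.float64(301.0), np.float64(306.0)), (np.float64(294.0), np.float64(342.0))]
[(np.float64(314.0), np.float64(277.0)), (np.float64(305.0), np.float64(324.0)), (np.float64(295.0), np.float64(372.0))] tip [(np.float64(315.0), np.float64(270.0)), (np.float64(308.0), np.float64(306.0)), (np.float64(301.0), np.float64(341.0))]
224 []
225 []
226 []
227 [(382, 560, -2, 78), (383, 561, 0, 80), (384, 562, 2, 83), (385, 559, 3, 79), (386, 557, 4, 78)]
228 [(382, 560, -2, 75), (383, 561, 0, 77), (384, 561, 2, 78), (385, 560, 4, 78), (386, 557, 5, 75)]
229 [(381, 559, -4, 69), (382, 559, -2, 70), (383, 558, 0, 70), (384, 559, 2, 72), (385, 560, 4, 75), (386, 555, 5, 68)]
230 [(381, 558, -4, 64), (382, 558, -2, 65), (383, 559, 0, 68), (384, 560, 2, 71), (385, 558, 4, 69), (386, 554, 5, 64)]
231 [(382, 559, -1, 64), (383, 559, 1, 64), (384, 560, 3, 68), (385, 557, 4, 64)]
232 [(382, 563, 0, 66), (383, 562, 2, 66), (384, 559, 3, 63)]
233 [(382, 562, 0, 62), (383, 563, 2, 64)]
234 [(382, 565, 1, 64), (383, 563, 3, 62), (387, 552, 8, 49)]
235 [(382, 564, 1, 58), (383, 565, 3, 61)]
236 [(382, 564, 2, 55), (383, 563, 3, 55)]
237 []
238 []
239 [(389, 561, 15, 50)]
```

{"op": "drive_tool", "data": {"commands": [[[0,0,0.003,0],[0.008,0,0,0],[0.008,0,0,0],[0.008,0,0,0],[0.008,0,0,0],[0,0,0,0],[0,0,0,0]]]}}

```text
time: 21.4
tool_pos: [0.5545, -0.0006, 0.0725]
ee_rot: [-1.571, 1.571, -2.913]
wrist_force: [-0.3, -0.6, -1.6]
width: 0.0219
```

{"op": "drive_tool", "data": {"commands": [[[0.008,0,0,0],[0.006,0,0,0],[0,0,0,0],[0,0,0,0]]]}}

```text
time: 21.8
tool_pos: [0.5549, -0.0007, 0.07]
ee_rot: [1.123, 1.57, -0.219]
wrist_force: [-1.3, 0.1, 3.5]
width: 0.0218
```

```bash
python3 - <<'E'
from h import *
s=snap('scene','s17.png')
cv2.imwrite('pics/s17c.png',cv2.resize(s['pixels'][205:255,355:410,::-1],None,fx=11,fy=11,interpolation=cv2.INTER_CUBIC))
P=cloud(s)*1000
for r in range(224,240):print(r,[(c,)+tuple(P[r,c].round(0).astype(int).tolist()) for c in range(378,390) if P[r,c,2]>48.5 and P[r,c,2]<70 or P[r,c,2]<43 and 380<c<388])
s=snap('wrist','w17.png')
P=cloud(s)*1000;m=(abs(P[...,0]-555)<25)&(abs(P[...,1])<25)&(P[...,2]>80);q=P[m]
h,e=np.histogram(q[:,2],np.arange(80,240,2));print([(int(a),int(b)) for a,b in zip(e,h) if b>20])
E
```

```text
224 []
225 []
226 []
227 []
228 []
229 []
230 [(381, 559, -4, 65), (382, 560, -1, 68)]
231 [(381, 560, -3, 64), (382, 560, -1, 64), (383, 560, 1, 66), (384, 558, 2, 65), (385, 556, 4, 63)]
232 [(380, 556, -5, 53), (381, 559, -3, 59), (382, 560, -1, 62), (383, 559, 1, 61), (384, 559, 3, 63), (385, 558, 5, 63)]
233 [(378, 557, -9, 49), (381, 560, -2, 57), (382, 560, 0, 58), (383, 560, 2, 59), (384, 559, 3, 60), (385, 555, 4, 54)]
234 [(381, 559, -2, 53), (382, 560, 0, 56), (383, 559, 2, 55), (384, 559, 4, 57)]
235 [(381, 563, -1, 55), (382, 559, 0, 50), (383, 560, 2, 54)]
236 [(381, 563, -1, 51), (382, 561, 1, 51), (383, 553, 1, 38)]
237 [(381, 565, 0, 52), (382, 564, 2, 51), (383, 556, 2, 40)]
238 [(382, 564, 2, 49), (383, 558, 3, 39), (386, 562, 10, 50)]
239 [(381, 567, 2, 49)]
[(90, 198), (92, 649), (94, 27), (96, 39), (98, 39), (100, 48), (102, 40), (104, 43), (106, 59), (108, 68), (110, 91), (112, 93), (114, 114), (116, 121), (118, 116), (120, 123), (122, 134), (124, 135), (126, 139), (128, 143), (130, 145), (132, 164), (134, 162), (136, 167), (138, 174), (140, 180), (142, 185), (144, 192), (146, 201), (148, 269), (150, 651), (152, 627), (154, 1180), (156, 479), (158, 170), (160, 172), (162, 124), (164, 156), (166, 131), (168, 127), (170, 143), (172, 131), (174, 162), (176, 188), (178, 97), (180, 89), (182, 92), (184, 72), (186, 67), (188, 29), (190, 25), (192, 49), (194, 58), (196, 62), (198, 83), (200, 82), (202, 92), (204, 107), (206, 96), (208, 115), (210, 124), (212, 109), (214, 104), (216, 211), (218, 406), (220, 1875), (222, 607), (224, 335), (226, 2603), (228, 2098), (230, 2238), (232, 633), (236, 1345)]
```

View pics/s17c.png

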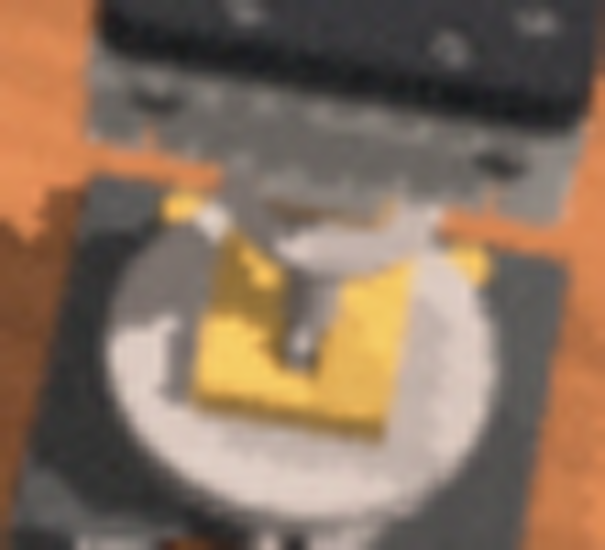

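The collar top is at z ≈ 92.5 mm, so the tip is at about 39 mm on the slot floor and the blade is seated. Turning clockwise (positive about tool x).

{"op": "drive_tool", "data": {"commands": [[[0,0,0,0.007],[0,0,0,0.007],[0,0,0,0.007],[0,0,0,0.007],[0,0,0,0]]]}}

```text
time: 22.4
tool_pos: [0.5549, -0.0009, 0.07]
ee_rot: [0.955, 1.57, -0.562]
wrist_force: [-1.7, -0.5, 3.7]
width: 0.022
```

```bash
cat >st.py <<'E'
from h import *
o,R=tool();print('t',round(o['time'],2),o['tool_pos'].round(4),'yaw',np.degrees(np.arctan2(R[1,1],R[0,1])).round(2),'F',o['wrist_force'].round(2),'T',o['wrist_torque'].round(3),'Tlocal',(R.T@o['wrist_torque']).round(3),'q6',o['joint_positions'][5].round(2),'w',round(float(o['width']),4))
E
python3 st.py
```

```text
t 22.4 [ 0.5549 -0.0009  0.07  ] yaw 3.03 F [-1.7  -0.47  3.72] T [-0.117  0.343  0.144] Tlocal [-0.144 -0.099 -0.348] q6 -0.16 w 0.022
```

{"op": "drive_tool", "data": {"commands": [[[0,0,0,0.007],[0,0,0,0.007],[0,0,0,0.007],[0,0,0,0.007],[0,0,0,0]]]}}

```text
time: 22.9
tool_pos: [0.5549, -0.001, 0.07]
ee_rot: [0.867, 1.569, -0.826]
wrist_force: [-1.3, -1.5, 4.3]
width: 0.0216
```

```bash
python3 st.py
```

```text
t 22.9 [ 0.5549 -0.001   0.07  ] yaw -7.04 F [-1.33 -1.52  4.33] T [-0.213  0.4    0.156] Tlocal [-0.156 -0.261 -0.371] q6 0.02 w 0.0216
```

{"op": "drive_tool", "data": {"commands": [[[0,0,0,0.007],[0,0,0,0.007],[0,0,0,0.007],[0,0,0,0]]]}}

```text
time: 23.3
tool_pos: [0.5548, -0.0011, 0.07]
ee_rot: [0.833, 1.569, -0.993]
wrist_force: [-2.2, -0.9, 5.0]
width: 0.0216
```

```bash
python3 st.py;python3 - <<'E'
from h import *
s=snap('scene','s18.png')
cv2.imwrite('pics/s18c.png',cv2.resize(s['pixels'][195:305,335:425,::-1],None,fx=5.4,fy=5.4,interpolation=cv2.INTER_CUBIC))
zrect(s,(240,320,345,400),.060,.067)
E
```

```text
t 23.3 [ 0.5548 -0.0011  0.07  ] yaw -14.6 F [-2.15 -0.91  5.02] T [-0.228  0.429  0.173] Tlocal [-0.173 -0.329 -0.358] q6 0.15 w 0.0216
339 rect [629.9  16.1] [41.1 33.9] 12.6 zmed 0.0644
```

View pics/s18c.png

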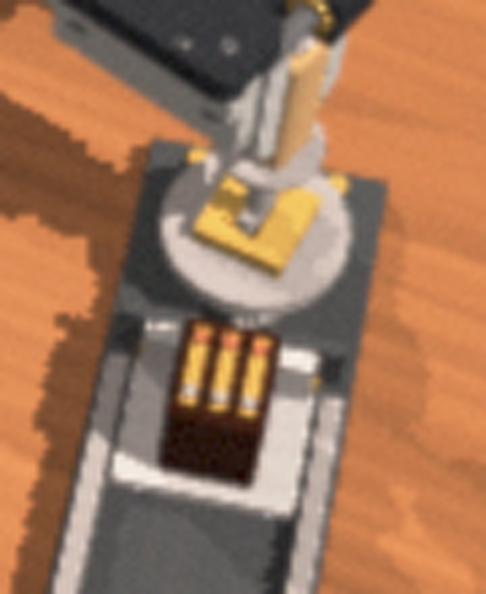

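{"op": "drive_tool", "data": {"commands": [[[0,0,0,0.007],[0,0,0,0.007],[0,0,0,0.007],[0,0,0,0.007],[0,0,0,0]]]}}

```text
time: 23.85
tool_pos: [0.5547, -0.0012, 0.07]
ee_rot: [0.757, 1.569, -1.244]
wrist_force: [-2.8, -0.2, 5.2]
width: 0.0218
```

```bash
python3 st.py;python3 - <<'E'
from h import *
s=snap('scene','s19.png')
zrect(s,(240,320,345,400),.060,.067)
E
```

```text
t 23.85 [ 0.5547 -0.0012  0.07  ] yaw -24.68 F [-2.8  -0.24  5.16] T [-0.283  0.542  0.16 ] Tlocal [-0.161 -0.484 -0.374] q6 0.33 w 0.0218
334 rect [630.4  16.1] [41.2 33.8] 13.3 zmed 0.0645
```

{"op": "drive_tool", "data": {"commands": [[[0,0,0,0.007],[0,0,0,0.007],[0,0,0,0.007],[0,0,0,0]]]}}

```text
time: 24.3
tool_pos: [0.5546, -0.0012, 0.07]
ee_rot: [0.76, 1.569, -1.373]
wrist_force: [-1.6, -0.8, 6.0]
width: 0.0218
```

```bash
python3 st.py;python3 - <<'E'
from h import *
s=snap('scene','s20.png')
zrect(s,(240,320,345,400),.060,.067)
s=snap('wrist','w20.png')
zrect(s,(100,320,345,600),.060,.067)
E
```

```text
t 24.3 [ 0.5546 -0.0012  0.07  ] yaw -32.21 F [-1.56 -0.76  6.04] T [-0.321  0.521  0.263] Tlocal [-0.264 -0.549 -0.269] q6 0.46 w 0.0218
337 rect [629.8  15.9] [41.5 33.8] 13.3 zmed 0.0643
3227 rect [628.7  16.2] [40.  34.3] 12.7 zmed 0.064
```

View pics/w20.png

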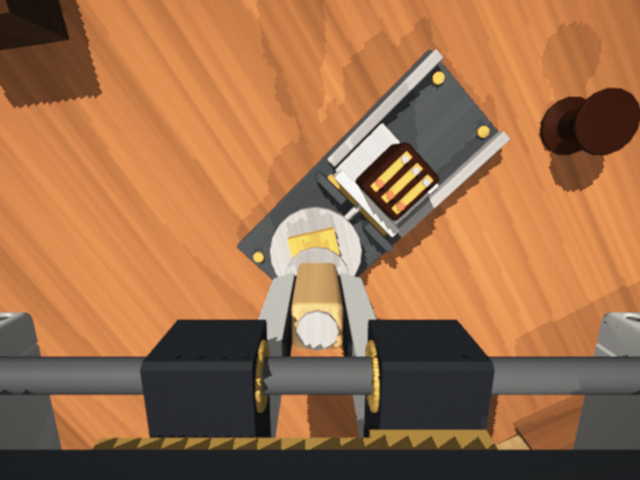

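{"op": "drive_tool", "data": {"commands": [[[0,0,0,0.006],[0,0,0,0.006],[0,0,0,0],[0,0,0,0]]]}}

```text
time: 24.8
tool_pos: [0.5545, -0.0012, 0.07]
ee_rot: [0.72, 1.569, -1.488]
wrist_force: [-1.9, -0.7, 5.9]
width: 0.0223
```

```bash
python3 st.py;python3 - <<'E'
from h import *
s=snap('scene','s21.png')
zrect(s,(240,320,345,400),.060,.067)
s=snap('wrist','w21.png')
zrect(s,(100,320,345,600),.060,.067)
E
```

```text
t 24.8 [ 0.5545 -0.0012  0.07  ] yaw -36.49 F [-1.87 -0.69  5.93] T [-0.307  0.616  0.373] Tlocal [-0.374 -0.613 -0.312] q6 0.53 w 0.0223
333 rect [629.   15.7] [41.2 33.8] 13.2 zmed 0.0642
3233 rect [628.2  16.1] [40. 34.] 12.7 zmed 0.064
```

```bash
python3 - <<'E'
from h import *
s=ld('w21');im=s['pixels'][:,:,::-1]
cv2.imwrite('pics/w21c.png',cv2.resize(im[130:290,260:440],None,fx=4.2,fy=4.2,interpolation=cv2.INTER_CUBIC))
a=np.radians(13.1);ex=-np.array([np.cos(a),np.sin(a)]);ey=np.array([-ex[1],ex[0]])
c=np.array([.5545,-.0005])
for f in('w10','w15','w20','w21'):
    s=ld(f);P=cloud(s).reshape(-1,3);D=(P[:,:2]-c);X=D@ex*1000;Y=D@ey*1000;Z=P[:,2]*1000
    m=(Z>39.5)&(Z<43)&(abs(Y)<30)&(X<-30)&(X>-110);h,e=np.histogram(X[m],np.arange(-70,-30,1));print(f,'plate',[(int(k),int(v)) for k,v in zip(e,h) if v])
    m=(Z>32)&(Z<36)&(abs(Y)>20)&(abs(Y)<40)&(X<-34)&(X>-52);h,e=np.histogram(X[m],np.arange(-52,-30,1));print('wall',[(int(k),int(v)) for k,v in zip(e,h) if v])
E
```

```text
w10 plate [(-58, 9), (-57, 15), (-56, 22), (-55, 14), (-54, 24), (-53, 22), (-52, 38), (-51, 52), (-50, 52)]
wall [(-45, 22), (-44, 33), (-43, 37), (-42, 33), (-41, 36), (-40, 25), (-39, 27), (-38, 1)]
w15 plate [(-70, 1), (-69, 2), (-67, 2), (-66, 1), (-65, 1), (-64, 2), (-63, 1), (-62, 1), (-61, 1), (-60, 2), (-59, 2), (-58, 1), (-57, 34), (-56, 78), (-55, 81), (-54, 83), (-53, 80), (-52, 85), (-51, 85), (-50, 79), (-49, 76), (-48, 3)]
wall [(-52, 2), (-51, 1), (-50, 1), (-49, 18), (-44, 20), (-43, 52), (-42, 48), (-41, 48), (-40, 42), (-39, 48), (-38, 26)]
w20 plate [(-70, 1), (-69, 1), (-68, 1), (-67, 1), (-66, 1), (-65, 1), (-64, 1), (-63, 1), (-62, 1), (-61, 1), (-60, 1), (-59, 2), (-58, 1), (-57, 10), (-56, 104), (-55, 115), (-54, 118), (-53, 114), (-52, 117), (-51, 110), (-50, 113), (-49, 95), (-48, 2)]
wall [(-52, 1), (-51, 1), (-50, 1), (-49, 2), (-44, 54), (-43, 71), (-42, 72), (-41, 73), (-40, 75), (-39, 67), (-38, 1)]
w21 plate [(-69, 1), (-68, 1), (-67, 1), (-66, 2), (-65, 1), (-64, 2), (-62, 2), (-61, 1), (-60, 1), (-59, 1), (-58, 1), (-57, 1), (-56, 61), (-55, 118), (-54, 116), (-53, 114), (-52, 116), (-51, 117), (-50, 116), (-49, 110), (-48, 38)]
wall [(-49, 1), (-45, 1), (-44, 61), (-43, 78), (-42, 71), (-41, 74), (-40, 67), (-39, 69), (-38, 11)]
```

View pics/w21c.png

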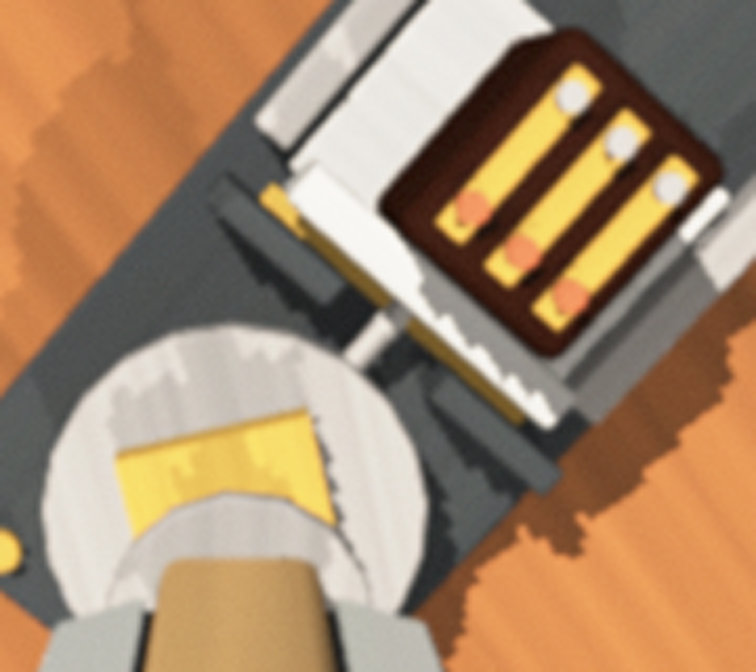

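```bash
python3 - <<'E'
from h import *
def g(f): return cv2.cvtColor(ld(f)['pixels'],cv2.COLOR_RGB2GRAY).astype(np.float32)
names=['scene0','s10','scene14','s15','s16','s17','s18','s19','s20','s21']
s=ld('s10')
# block template around current location, rear portion of the carriage+block
import sys
ref='s10';R=g(ref);r0,r1,c0,c1=255,298,352,395
T=R[r0:r1,c0:c1]
a=np.radians(13.1);ex=-np.array([np.cos(a),np.sin(a),0])
c=np.array([.6296,.0162,.064]);J=np.array(proj(s,c+ex*.01))-np.array(proj(s,c));print('px per 10mm',J)
for f in names:
    # use the block top patch only
    X=g(f); tr0,tr1,tc0,tc1=262,284,362,385
    t=R[tr0:tr1,tc0:tc1]
    if f=='scene0':
        reg=X[tr0-12:tr1+25,tc0-20:tc1+15];o=(tr0-12,tc0-20)
    else: reg=X[tr0-5:tr1+5,tc0-5:tc1+5];o=(tr0-5,tc0-5)
    m=cv2.matchTemplate(reg,t,cv2.TM_CCOEFF_NORMED);_,v,_,(x,y)=cv2.minMaxLoc(m)
    def sub(a,b,cc):
        d=a-2*b+cc;return 0.5*(a-cc)/d if d else 0
    try:dx=sub(m[y,x-1],m[y,x],m[y,x+1]);dy=sub(m[y-1,x],m[y,x],m[y+1,x])
    except Exception: dx=dy=0
    d=np.array([x+dx+o[1]-tc0,y+dy+o[0]-tr0]);print(f,v.round(3),d.round(2),'mm along',(d@J/(J@J)*10).round(2))
E
```

```text
px per 10mm [ 0.93248024 -4.71377966]Traceback (most recent call last):
  File "<stdin>", line 23, in <module>
AttributeError: 'float' object has no attribute 'round'
```

```bash
cat > trk.py <<'E'
from h import *
def g(f): return cv2.cvtColor(ld(f)['pixels'],cv2.COLOR_RGB2GRAY).astype(np.float32)
def trk(names):
  s=ld('s10');R=g('s10');a=np.radians(13.1);ex=-np.array([np.cos(a),np.sin(a),0])
  c=np.array([.6296,.0162,.064]);J=np.array(proj(s,c+ex*.01))-np.array(proj(s,c))
  for nm,box in(('top',(262,284,362,385)),('rear',(270,298,352,395))):
   for f in names:
    X=g(f);tr0,tr1,tc0,tc1=box;t=R[tr0:tr1,tc0:tc1]
    k=(12,25,20,15) if f=='scene0' else (5,5,5,5)
    reg=X[tr0-k[0]:tr1+k[1],tc0-k[2]:tc1+k[3]]
    m=cv2.matchTemplate(reg,t,cv2.TM_CCOEFF_NORMED);_,v,_,(x,y)=cv2.minMaxLoc(m)
    sub=lambda a,b,c:0.5*(a-c)/(a-2*b+c)
    try:dx=sub(m[y,x-1],m[y,x],m[y,x+1]);dy=sub(m[y-1,x],m[y,x],m[y+1,x])
    except Exception: dx=dy=0
    d=np.array([x+dx-k[2],y+dy-k[0]]);print(nm,f,round(float(v),3),d.round(2),'mm along',round(float(d@J/(J@J)*10),2))
E
python3 -c "
from trk import *
trk(['scene0','s10','scene14','s15','s16','s17','s18','s19','s20','s21'])"
```

```text
top scene0 0.968 [-3.25 16.12] mm along -34.23
top s10 1.0 [-0.   -0.04] mm along 0.08
top scene14 0.998 [-0.   -0.04] mm along 0.09
top s15 0.999 [-0.01 -0.04] mm along 0.08
top s16 0.998 [-0.   -0.04] mm along 0.09
top s17 0.999 [-0.01 -0.04] mm along 0.08
top s18 0.998 [-0.01 -0.04] mm along 0.09
top s19 0.999 [-0.01 -0.04] mm along 0.09
top s20 0.994 [ 0.01 -0.21] mm along 0.42
top s21 0.983 [ 0.03 -0.41] mm along 0.85
rear scene0 0.962 [-3.19 16.18] mm along -34.33
rear s10 1.0 [0.   0.01] mm along -0.01
rear scene14 0.999 [0.01 0.  ] mm along -0.0
rear s15 0.999 [0.01 0.  ] mm along -0.01
rear s16 0.999 [0.01 0.  ] mm along -0.0
rear s17 0.999 [0.01 0.01] mm along -0.01
rear s18 0.999 [0. 0.] mm along -0.01
rear s19 0.999 [0.01 0.  ] mm along -0.0
rear s20 0.995 [ 0.04 -0.17] mm along 0.36
rear s21 0.983 [ 0.08 -0.41] mm along 0.88
```

{"op": "drive_tool", "data": {"commands": [[[0,0,0,0],[0,0,0,0],[0,0,0,0]]]}}

```text
time: 25.2
tool_pos: [0.5545, -0.0012, 0.0699]
ee_rot: [0.711, 1.569, -1.497]
wrist_force: [-3.2, -1.1, 6.5]
width: 0.0219
```

```bash
python3 st.py; python3 -c "
from trk import *
print(robot.get_obs()['joint_torque'])
snap('scene','s22.png');trk(['s22'])"
```

```text
t 25.2 [ 0.5545 -0.0012  0.0699] yaw -36.49 F [-3.21 -1.1   6.47] T [-0.334  0.595  0.308] Tlocal [-0.309 -0.622 -0.279] q6 0.53 w 0.0219
[  0.30112971 -32.19690084 -27.68835783   0.65091999  -0.96033018
   0.32042633]
top s22 0.983 [ 0.03 -0.41] mm along 0.85
rear s22 0.983 [ 0.08 -0.41] mm along 0.88
```

```bash
cat > mon.py <<'E'
from trk import *
import sys
n=sys.argv[1];snap('scene',n+'.png');T=[];J=[]
for i in range(5):
    o=robot.get_obs();T.append(o['wrist_torque'][2]);J.append(o['joint_torque'][5]);imaging.snapshot('scene') if i<4 else 0
print('Tz',np.round(T,3),'mean',np.mean(T).round(3),'J6',np.round(J,3))
trk([n])
E
python3 mon.py s23; python3 st.py
```

```text
Tz [0.304 0.302 0.322 0.326 0.369] mean 0.325 J6 [0.32 0.32 0.32 0.32 0.32]
top s23 0.984 [ 0.03 -0.4 ] mm along 0.83
rear s23 0.983 [ 0.08 -0.41] mm along 0.87
t 25.5 [ 0.5545 -0.0012  0.07  ] yaw -36.49 F [-2.85 -1.13  6.44] T [-0.287  0.532  0.369] Tlocal [-0.37  -0.547 -0.257] q6 0.53 w 0.0222
```

{"op": "drive_tool", "data": {"commands": [[[0,0,0,0.005],[0,0,0,0.005],[0,0,0,0],[0,0,0,0]]]}}

```text
time: 25.9
tool_pos: [0.5544, -0.0012, 0.07]
ee_rot: [0.644, 1.569, -1.627]
wrist_force: [-2.8, -0.7, 6.7]
width: 0.0217
```

```bash
python3 mon.py s24; python3 st.py
```

```text
Tz [0.294 0.318 0.272 0.348 0.25 ] mean 0.296 J6 [0.296 0.295 0.295 0.295 0.295]
top s24 0.985 [ 0.14 -0.75] mm along 1.59
rear s24 0.989 [ 0.12 -0.74] mm along 1.56
t 26.15 [ 0.5544 -0.0012  0.0699] yaw -40.1 F [-3.23 -1.96  5.88] T [-0.31   0.696  0.25 ] Tlocal [-0.251 -0.685 -0.333] q6 0.6 w 0.0219
```

{"op": "drive_tool", "data": {"commands": [[[0,0,0,0.005],[0,0,0,0.005],[0,0,0,0.003],[0,0,0,0],[0,0,0,0]]]}}

```text
time: 26.65
tool_pos: [0.5543, -0.0012, 0.07]
ee_rot: [0.577, 1.569, -1.775]
wrist_force: [-3.1, -0.6, 5.8]
width: 0.0219
```

```bash
python3 mon.py s25; python3 st.py
```

```text
Tz [0.383 0.429 0.363 0.456 0.428] mean 0.412 J6 [0.399 0.398 0.398 0.398 0.398]
top s25 0.986 [ 0.17 -0.88] mm along 1.87
rear s25 0.993 [ 0.15 -0.89] mm along 1.87
t 26.9 [ 0.5543 -0.0011  0.0699] yaw -44.75 F [-3.45 -1.46  5.97] T [-0.292  0.755  0.428] Tlocal [-0.429 -0.738 -0.33 ] q6 0.68 w 0.0214
```

{"op": "drive_tool", "data": {"commands": [[[0,0,0,0.0022],[0,0,0,0],[0,0,0,0]]]}}

```text
time: 27.2
tool_pos: [0.5543, -0.0012, 0.0699]
ee_rot: [0.537, 1.569, -1.829]
wrist_force: [-3.6, -1.8, 5.9]
width: 0.0218
```

```bash
python3 mon.py s26; python3 st.py
```

```text
Tz [0.402 0.408 0.451 0.433 0.432] mean 0.425 J6 [0.413 0.412 0.412 0.412 0.412]
top s26 0.987 [ 0.16 -0.91] mm along 1.91
rear s26 0.993 [ 0.16 -0.91] mm along 1.92
t 27.45 [ 0.5543 -0.0012  0.0699] yaw -45.54 F [-3.13 -1.56  6.32] T [-0.273  0.707  0.432] Tlocal [-0.433 -0.696 -0.3  ] q6 0.69 w 0.0218
```

{"op": "drive_tool", "data": {"commands": [[[0,0,0,0.002],[0,0,0,0],[0,0,0,0]]]}}

```text
time: 27.75
tool_pos: [0.5543, -0.0012, 0.0699]
ee_rot: [0.52, 1.569, -1.858]
wrist_force: [-3.3, -1.9, 5.8]
width: 0.0219
```

```bash
python3 mon.py s27; python3 st.py
```

```text
Tz [0.409 0.432 0.404 0.402 0.403] mean 0.41 J6 [0.417 0.417 0.417 0.417 0.417]
top s27 0.987 [ 0.18 -0.94] mm along 2.0
rear s27 0.993 [ 0.17 -0.96] mm along 2.02
t 28.0 [ 0.5543 -0.0012  0.07  ] yaw -46.26 F [-3.19 -0.29  5.91] T [-0.334  0.689  0.403] Tlocal [-0.404 -0.728 -0.234] q6 0.7 w 0.022
```

```bash
python3 - <<'E'
from h import *
def edge(f):
    s=ld(f);im=s['pixels'];hsv=cv2.cvtColor(im,cv2.COLOR_RGB2HSV);P=cloud(s)
    m=(cv2.inRange(hsv,(18,110,90),(38,255,255))>0)&(P[...,2]>.042)&(P[...,2]<.05)&(abs(P[...,0]-.555)<.03)&(abs(P[...,1])<.03)
    m=cv2.morphologyEx(m.astype(np.uint8)*255,cv2.MORPH_OPEN,np.ones((3,3)))
    c=max(cv2.findContours(m,0,cv2.CHAIN_APPROX_NONE)[0],key=cv2.contourArea)
    # top edge (far from camera): for each col the min row
    cols={}
    for (x,y) in c[:,0]: cols[x]=min(cols.get(x,999),y)
    xs=np.array(sorted(cols));ys=np.array([cols[x] for x in xs])
    k=slice(int(len(xs)*.15),int(len(xs)*.85));q=np.array([onz(s,a,b,.046)[:2] for a,b in zip(xs[k],ys[k])])
    vx,vy,_,_=cv2.fitLine((q*1000).astype(np.float32),cv2.DIST_HUBER,0,.01,.01).ravel()
    ang=np.degrees(np.arctan2(vy,vx));return (ang+45)%90-45,len(xs)
snap('wrist','w27.png')
s=ld('w27');cv2.imwrite('pics/w27c.png',cv2.resize(s['pixels'][130:360,230:440,::-1],None,fx=2.6,fy=2.6,interpolation=cv2.INTER_CUBIC))
for f in('w15','w16','w17','w20','w21','w27'):print(f,edge(f))
E
```

```text
w15 (np.float32(13.1395645), 43)
w16 (np.float32(13.126793), 45)
w17 (np.float32(13.125942), 47)
w20 (np.float32(-19.078861), 50)
w21 (np.float32(-22.94877), 50)
w27 (np.float32(-30.878628), 51)
```

View pics/w27c.png

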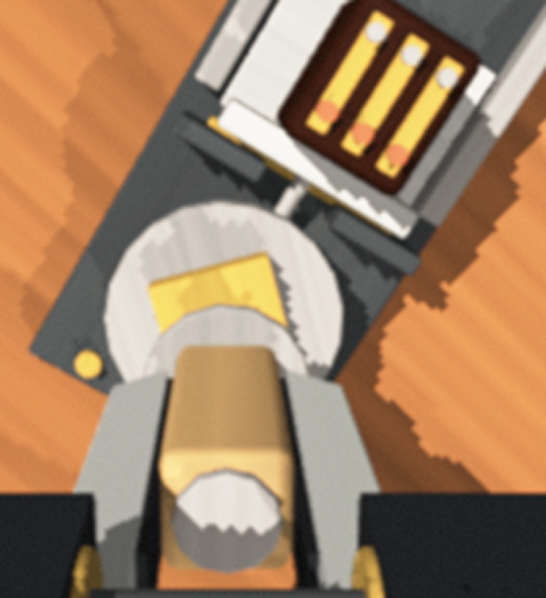

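Cam turn is 44° (0.77 rad). The carriage has stopped advancing, and the static moment is 0.417 N m at joint 6 and 0.41–0.425 N m at the wrist, inside the tight band. I'll unload the twist, staying within the slot's play, before lifting.

{"op": "drive_tool", "data": {"commands": [[[0,0,0,-0.007],[0,0,0,-0.007],[0,0,0,-0.006],[0,0,0,0],[0,0,0,0]]]}}

```text
time: 28.55
tool_pos: [0.5544, -0.0012, 0.0699]
ee_rot: [0.553, 1.569, -1.701]
wrist_force: [-3.6, -1.2, 6.7]
width: 0.0221
```

```bash
python3 mon.py s28; python3 st.py; python3 - <<'E'
from h import *
snap('wrist','w28.png');s=ld('w28');cv2.imwrite('pics/w28c.png',cv2.resize(s['pixels'][130:360,230:440,::-1],None,fx=2.6,fy=2.6,interpolation=cv2.INTER_CUBIC))
E
```

```text
Tz [0.024 0.081 0.026 0.019 0.013] mean 0.033 J6 [0.035 0.036 0.036 0.036 0.036]
top s28 0.987 [ 0.17 -0.95] mm along 2.01
rear s28 0.993 [ 0.17 -0.96] mm along 2.02
t 28.8 [ 0.5544 -0.0012  0.07  ] yaw -39.13 F [-2.59 -1.09  5.9 ] T [-0.311  0.674  0.013] Tlocal [-0.013 -0.667 -0.326] q6 0.58 w 0.022
```

View pics/w28c.png

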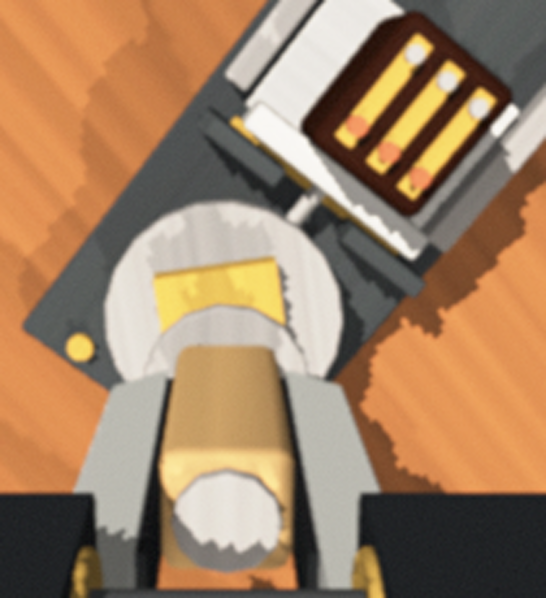

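{"op": "drive_tool", "data": {"commands": [[[0,0,0,-0.005],[0,0,0,-0.005],[0,0,0,0],[0,0,0,0]]]}}

```text
time: 29.25
tool_pos: [0.5546, -0.0012, 0.0699]
ee_rot: [0.893, 1.57, -1.298]
wrist_force: [-2.8, -1.0, 5.1]
width: 0.0216
```

```bash
python3 mon.py s29; python3 st.py
```

```text
Tz [-0.027  0.015 -0.012 -0.039  0.032] mean -0.006 J6 [-0.009 -0.009 -0.009 -0.009 -0.009]
top s29 0.987 [ 0.17 -0.94] mm along 2.0
rear s29 0.992 [ 0.18 -0.96] mm along 2.04
t 29.5 [ 0.5546 -0.0011  0.07  ] yaw -35.54 F [-2.58 -1.93  5.87] T [-0.228  0.54   0.032] Tlocal [-0.033 -0.499 -0.307] q6 0.52 w 0.022
```

Zero offset is about −0.01, so the peak moment was about 0.425 N m. The carriage holds at home. Lifting the driver out.

{"op": "drive_tool", "data": {"commands": [[[-0.01,0,0,0],[-0.02,0,0,0],[-0.03,0,0,0],[-0.08,0,0,0],[-0.1,0,0,0],[-0.1,0,0,0],[-0.06,0,0,0],[0,0,0,-0.02],[0,0,0,-0.02],[0,0,0,-0.02],[0,0,0,-0.02],[0,0,0,-0.02],[0,0,0,-0.0205],[0,0,0,0]]]}}

```text
time: 30.9
tool_pos: [0.5545, -0.0005, 0.1688]
ee_rot: [-1.997, 1.57, 2.851]
wrist_force: [0.0, -0.1, -2.0]
width: 0.0217
```

```bash
python3 st.py; python3 - <<'E'
from h import *
plan([.4650,.2708,.1381],7.84)
snap('scene','s30.png');snap('wrist','w30.png')
from trk import *
trk(['s30']);s=ld('s30');boss(s,(215,250,360,400),thr=90)
cv2.imwrite('pics/s30c.png',cv2.resize(s['pixels'][160:310,330:450,::-1],None,fx=4,fy=4,interpolation=cv2.INTER_CUBIC))
E
```

```text
t 30.9 [ 5.545e-01 -5.000e-04  1.688e-01] yaw 7.8 F [ 0.03 -0.09 -1.96] T [-0.032 -0.038 -0.011] Tlocal [ 0.011 -0.037  0.033] q6 -0.24 w 0.0217
t 30.9 pos [ 5.545e-01 -5.000e-04  1.688e-01] xaxis [-6.e-04  2.e-04 -1.e+00] yawy 7.8 q [-0.103  0.098  1.359  0.     1.685 -0.239]
shift tool frac [ 0.1233 -0.2074 -1.1236]
turn deg -0.04 frac -0.0001
after-turn shift [ 0.1233 -0.2065 -1.1238]
top s30 0.987 [ 0.18 -0.97] mm along 2.05
rear s30 0.992 [ 0.18 -0.98] mm along 2.07
boss ((555.6826171875, -0.5250778198242188), (36.18438720703125, 35.990074157714844), 61.68158721923828)
slot 5 [5.5424e+02 3.1000e-01] [ 1.4 16. ] yaw 149.82
```

View pics/s30c.png

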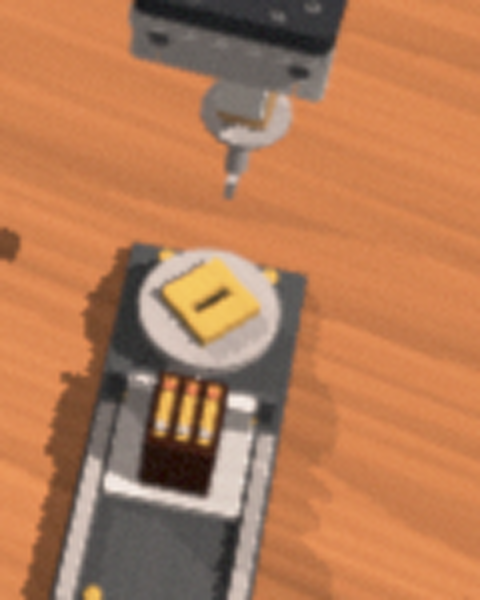

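View pics/w30.png

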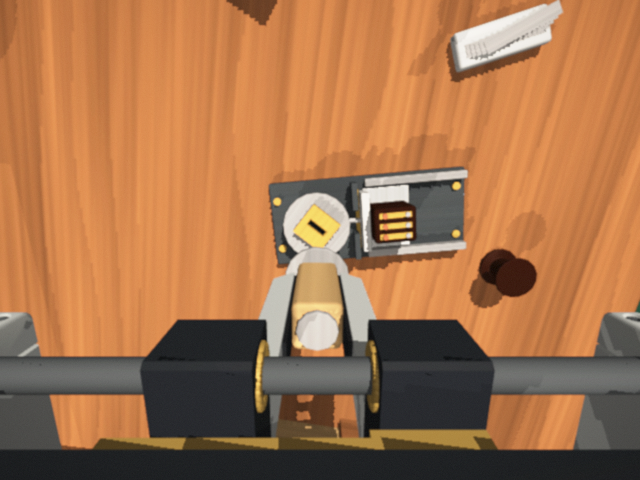

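{"op": "drive_tool", "data": {"commands": [[[0,-0.02,-0.1,0],[0,-0.03,-0.16,0],[0,-0.032,-0.175,0],[0,-0.032,-0.175,0],[0,-0.032,-0.175,0],[0,-0.032,-0.175,0],[0,-0.0285,-0.1038,0],[0,0,-0.06,0],[0.08,0,0,0],[0.08,0,0,0],[0.04,0,0,0],[0,0,0,0],[0,0,0,0],[0,0,0,0]]]}}

```text
time: 32.4
tool_pos: [0.4663, 0.2708, 0.1205]
ee_rot: [1.789, 1.568, 0.353]
wrist_force: [0.6, -0.2, -1.0]
width: 0.0222
```

```bash
python3 st.py; python3 - <<'E'
from h import *
plan([.4650,.2708,.0331],7.84)
s=snap('scene','s31.png');snap('wrist','w31.png')
cv2.imwrite('pics/s31c.png',cv2.resize(s['pixels'][170:290,480:600,::-1],None,fx=5,fy=5,interpolation=cv2.INTER_CUBIC))
s=snap('top','t31.png');print('top');zrect(s,(180,250,245,300),.058,.067)
cv2.imwrite('pics/t31c.png',cv2.resize(s['pixels'][185:305,235:325,::-1],None,fx=5,fy=5,interpolation=cv2.INTER_CUBIC))
E
```

```text
t 32.4 [0.4663 0.2708 0.1205] yaw 7.75 F [ 0.56 -0.18 -1.04] T [ 0.026 -0.125 -0.041] Tlocal [0.041 0.008 0.128] q6 0.29 w 0.0222
t 32.4 pos [0.4663 0.2708 0.1205] xaxis [ 2.3e-03  8.0e-04 -1.0e+00] yawy 7.75 q [ 0.421  0.076  1.478 -0.     1.585  0.286]
shift tool frac [ 0.3497 -0.0061 -0.0007]
turn deg -0.09 frac -0.0002
after-turn shift [ 0.3497 -0.0061 -0.0007]
top
271 rect [627.   16.6] [41.1 33.8] 12.5 zmed 0.0643
```

View pics/s31c.png

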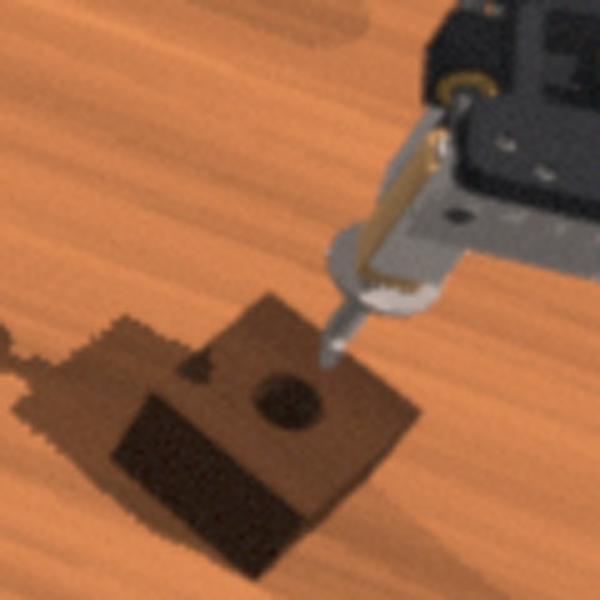

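View pics/t31c.png

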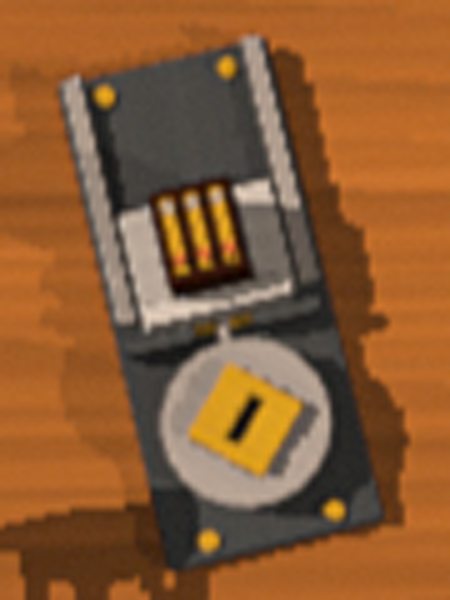

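{"op": "drive_tool", "data": {"commands": [[[0.04,0,0,0],[0.04,0,0,0],[0.02,0,0,0],[0,0,0,0],[0,0,0,0],[0,0,0,0]]]}}

```text
time: 33.15
tool_pos: [0.4656, 0.2709, 0.0945]
ee_rot: [1.779, 1.57, 0.344]
wrist_force: [0.2, -0.8, -1.9]
width: 0.0219
```

```bash
python3 - <<'E'
from h import *
plan([.4650,.2708,.0331],7.84)
s=snap('scene','s32.png')
cv2.imwrite('pics/s32c.png',cv2.resize(s['pixels'][170:290,480:600,::-1],None,fx=5,fy=5,interpolation=cv2.INTER_CUBIC))
E
```

```text
t 33.15 pos [0.4656 0.2709 0.0945] xaxis [ 6.e-04  2.e-04 -1.e+00] yawy 7.8 q [ 0.422  0.088  1.518 -0.     1.535  0.286]
shift tool frac [ 0.2455 -0.0024  0.    ]
turn deg -0.04 frac -0.0001
after-turn shift [ 0.2455 -0.0024  0.    ]
```

View pics/s32c.png

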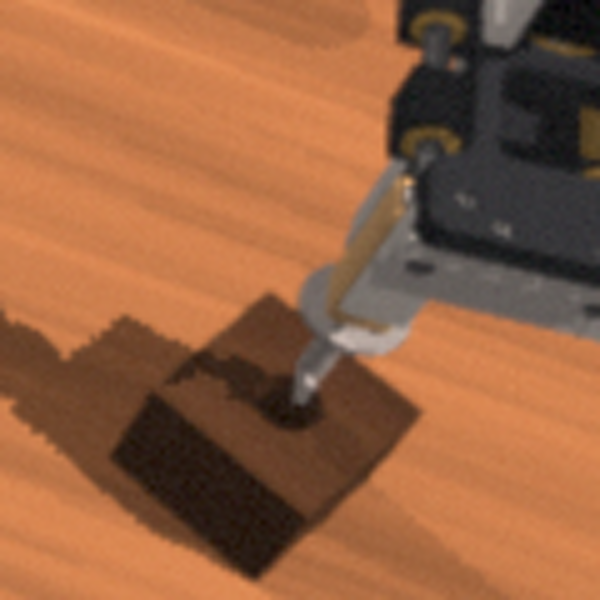

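The tip, at about crop (300,400), is centred over the hole. Lowering it in.

{"op": "drive_tool", "data": {"commands": [[[0.04,-0.002,0,0],[0.05,0,0,0],[0.05,0,0,0],[0.05,0,0,0],[0.03,0,0,0],[0.015,0,0,0],[0.008,0,0,0],[0,0,0,0],[0,0,0,0]]]}}

```text
time: 34.1
tool_pos: [0.4654, 0.2709, 0.034]
ee_rot: [1.772, 1.569, 0.337]
wrist_force: [0.2, 1.0, -1.4]
width: 0.0223
```

```bash
python3 st.py; python3 - <<'E'
from h import *
s=snap('scene','s33.png')
cv2.imwrite('pics/s33c.png',cv2.resize(s['pixels'][170:290,480:600,::-1],None,fx=5,fy=5,interpolation=cv2.INTER_CUBIC))
s=snap('wrist','w33.png');P=cloud(s)*1000;m=(abs(P[...,0]-465)<25)&(abs(P[...,1]-271)<25)&(P[...,2]>46)&(P[...,2]<64)
h,e=np.histogram(P[m][:,2],np.arange(46,66,1));print(list(zip(e.tolist(),h.tolist())))
E
```

```text
t 34.1 [0.4654 0.2709 0.034 ] yaw 7.8 F [ 0.25  0.97 -1.4 ] T [ 0.03  -0.107  0.081] Tlocal [-0.081  0.015  0.11 ] q6 0.29 w 0.0223
[(46, 0), (47, 0), (48, 0), (49, 3), (50, 233), (51, 1037), (52, 643), (53, 53), (54, 31), (55, 183), (56, 467), (57, 164), (58, 11), (59, 13), (60, 23), (61, 24), (62, 16), (63, 17), (64, 0)]
```

View pics/s33c.png

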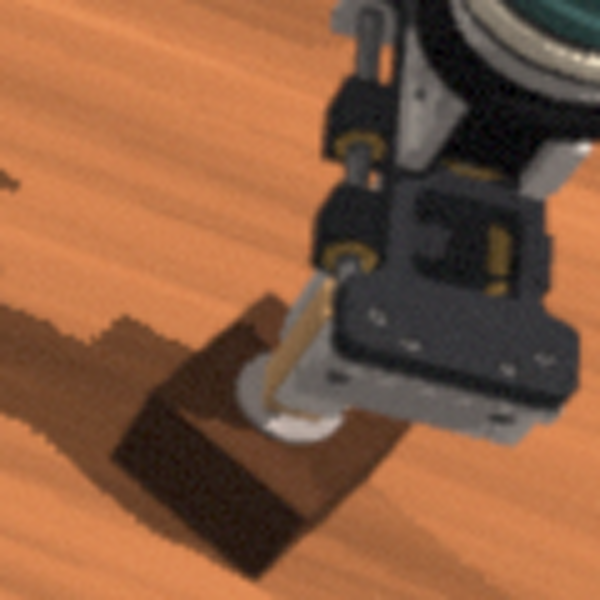

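{"op": "drive_tool", "data": {"commands": [[[0.003,0,0,0],[0,0,0,0]]]}}

```text
time: 34.4
tool_pos: [0.4653, 0.2708, 0.0331]
ee_rot: [1.818, 1.57, 0.383]
wrist_force: [0.7, 0.1, -0.6]
width: 0.0216
```

{"op": "drive_tool", "data": {"commands": [[[0,0,0,0],[0,0,0,0],[0,0,0,0],[0,0,0,0],[0,0,0,0],[0,0,0,0]]], "grip": 0.6}}

```text
time: 35.0
tool_pos: [0.4648, 0.2706, 0.0326]
ee_rot: [-0.414, 1.571, -1.848]
wrist_force: [0.9, 0.4, 0.2]
width: 0.0562
```

{"op": "drive_tool", "data": {"commands": [[[-0.04,0,0,0],[-0.08,0,0,0],[-0.12,0,0,0],[-0.12,0,0,0],[-0.12,0,0,0],[-0.12,0,0,0],[0,0,0,0],[0,0,0,0]]]}}

```text
time: 35.8
tool_pos: [0.4652, 0.2708, 0.1836]
ee_rot: [1.811, 1.569, 0.377]
wrist_force: [-0.3, 0.6, -1.6]
width: 0.0564
```

```bash
python3 st.py; python3 - <<'E'
from h import *
s=snap('scene','s34.png');cv2.imwrite('pics/s34c.png',cv2.resize(s['pixels'][170:320,330:600,::-1],None,fx=2.9,fy=2.9,interpolation=cv2.INTER_CUBIC))
from trk import *
trk(['s34']);boss(s,(215,250,360,400),thr=90)
s=snap('wrist','w34.png');zrect(s,(100,340,200,440),.108,.125);zrect(s,(100,340,200,440),.05,.0535);zrect(s,(100,340,200,440),.055,.0575)
E
```

```text
t 35.8 [0.4652 0.2708 0.1836] yaw 7.8 F [-0.34  0.55 -1.59] T [-0.093 -0.034  0.002] Tlocal [-0.003 -0.097  0.021] q6 0.29 w 0.0564
top s34 0.987 [ 0.17 -0.97] mm along 2.05
rear s34 0.992 [ 0.18 -0.98] mm along 2.08
boss ((555.1510009765625, -0.7759666442871094), (36.47944641113281, 36.33350372314453), 59.38605880737305)
slot 6 [5.5443e+02 4.6000e-01] [ 2.2 14.3] yaw 150.2
672 rect [465.3 271.6] [21.2 21.6] 7.9 zmed 0.1171
3301 rect [465.  271.3] [70.4 70. ] 65.3 zmed 0.0517
331 rect [464.7 274.6] [37.2 30.2] 10.5 zmed 0.0557
```

View pics/s34c.png

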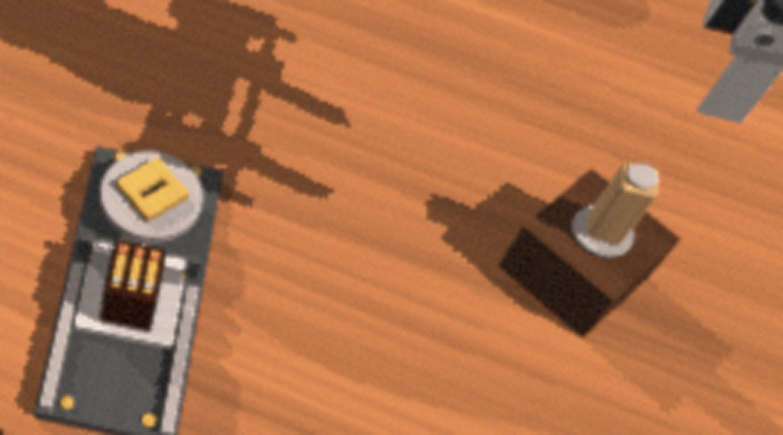

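View pics/w34.png

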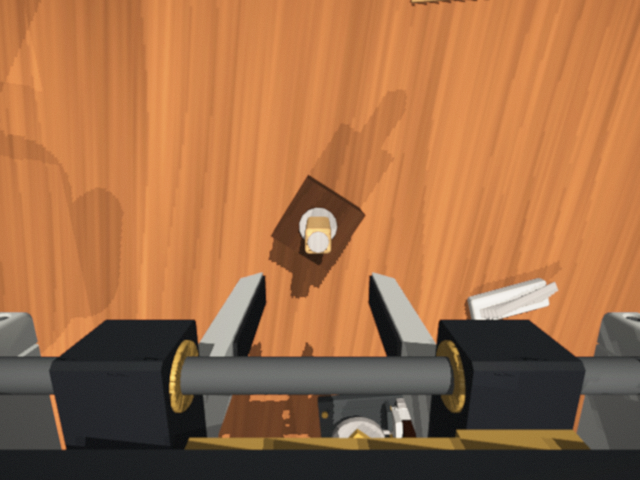

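The driver stands upright in its stand, with its handle over the stand's centre to within 0.5 mm. The carriage is still at home and the cam still turned. Handing in.

```bash
python3 -c "
from bench import robot
print(robot.close_job())"
```

```text
the job is handed in; nothing more can be done
None
```

The relay is clamped, the cam is firmly tight by my readings, the driver is back upright in its stand, and the job was handed in at about 36 s.

**What I did**
- I slid the carriage along the rails until the strip pushed back with about 6 N and released it.
- I seated the screwdriver blade in the slot and turned the cam about 44° clockwise (0.77 rad).
- I backed the driver off within the slot's play, lifted it out, returned it to the stand and let go.

**Last checks**
- **Cam moment:** it held at about 0.42 N m (0.41 to 0.425 at the wrist, 0.417 at the last joint, zero offset about −0.01). That is inside 0.40 to 0.46.
- **Carriage:** the cam drew it in about 2.0 mm, and it stayed there after the driver was lifted out.
- **Driver:** it stands with the collar on the block, its handle over the stand's centre to within 0.5 mm.

**What failed or disagreed**
- **First grasp failed:** the reported tool height was about 36 mm below the real fingertips. The first pinch closed above the relay block without touching it, and I corrected the height from the cameras.
- **Grip force:** pinching the block showed 20 to 30 N vertically at the wrist. I did not explain it, but it vanished on release.
- **Draw-in:** the 2.0 mm is less than the 2.5 to 3 mm I expected from the description. The moment while drawing (about 0.30 to 0.32 N m) was also a little above the stated 0.28.
- **Home position:** this is inferred. In the last small turns the carriage still crept about 0.15 mm and the moment rose only slightly. I judged it home from the moment passing 0.40 and from the strip looking pressed flat in the top view.

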